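# Put the returned goods back in their display trays

## Robot

A 7-joint arm with a two-finger parallel gripper is mounted at the origin on the work surface. World frame = base frame: x ahead of the robot, y to its left, z up, the work surface at z = 0. Lengths are in m, angles in rad, forces in N, time in s.
With the tool pointing down it reaches from about 0.35 to 0.9 m from the base axis. Payload 8.1 kg.
Tool frame: the origin (TCP) lies at the centre of the arm's flange, where the gripper is bolted on; the fingertips stand 178 mm ahead of it and the grasp point (between the pads) lies 159 mm ahead of it; z points along the fingers, y is the direction in which the jaws open and shut (so a half turn about z gives the same grasp; the last joint's range is limited). The gripper opens to 92 mm and grips with 3 to 60 N. Pads are 19 mm wide; open, the fingers measure 130 mm over their backs; the gripper's body (75 mm by 190 mm) begins 47 mm behind the grasp point.
Start: joints at [1.079, 0.434, 0.025, 1.573, -0.012, 1.134, -0.075], TCP at [0.237, -0.578, 0.405] pointing down, gripper open.
Joint ranges: [-2.62, 2.62], [-0.44, 2.09], [-1.27, 1.32], [0.08, 2.57], [-1.32, 4.46], [0.12, 2], [-2.74, 2.74]. Speed limits (rad/s): [2.22, 2.22, 3.01, 3.01, 3.14, 3.14, 3.14].

## Interface

Orientations are given as a rotation vector (axis times angle).
In Python, from bench import manip gives the robot as it stands.
- The arm moves only by the tool apply_moves, never from a script. Its argument "steps" is a list that holds one entry, the list of rows, each a list of 7 numbers: the shift along the tool's x, y, z in cm, then the turn, a rotation vector about the tool's x, y, z in degrees, then the finger opening in cm, from 0 to 9.18. A call has 1 to 10 rows; each row shifts and turns the pose as measured when the row begins, along the tool's axes as they then stand; what a row does not reach is not made up. A row lasts 1/8 s, in which the tool goes at most 62.5 mm and 10.7 degrees, less where a joint would pass 70% of its speed; a pose out of reach is approached as far as the arm can. A call is refused whole if a number of a shift passes 6.25 or a number of a turn 10.7, either way. A call with a gripper value outside its range is refused whole. The fingers move at their own pace and stop on an object; the grip force is fixed at half the most. Time passes only in rows, so rows that do not move let the fingers close. It gives the time, the measured TCP pose, the force and the opening at its end, in the units of the state.
- manip.sense(): the state, without advancing time (a new reading comes with each control period).
- manip.snapshot(name): name is "scene" or "top"; returns a dict with "color" (384x512x3 uint8, red, green, blue), "fx", "fy", "cx", "cy" (pixels), "R" (3x3) and "t" (3): a world point X has camera coordinates R X + t. Camera axes: x right, y down, z forward; pixel columns grow to the right and rows downward; lengths in m; the calibration is good to about 2 mm. A picture is of the moment at which its call begins. There is no depth.
- manip.hand_in(): hands the job in, once; it reports no verdict.
The state is a dict: "time_s": time; "joint_positions": joint angles; "dq": joint speeds; "joint_torque": joint torques, N m; "position": TCP position; "tool_rot": TCP orientation; "wrist_force": force on the tool from outside, world axes, zero at the start; "moment": the same for the moment, N m; "finger_gap": finger opening in m.
Only numpy, scipy, OpenCV 4.12 (cv2) and the standard library are available. Lean on these libraries where they do the work, as an engineer would, in place of code of your own. Each camera call takes 0.05 s, during which the arm holds its last target.

## Task

Customers' returned goods are piled by the till: a honey jar on a tomato-paste tin on a tuna tin on a sardine tin. Take the pile apart from the top and put each item back in the empty place of the tray that holds its own kind, upright and flat on the tray's floor in the middle of that place, the sardine tin lengthways like its fellows. Set things down rather than dropping them, do not shove the trays about, and do not knock over or push away the oil bottle or the pepper mill.

Things in the scene. Friction and masses are not known exactly. Their poses are not given: they have to be found in the camera images.
- honey_jar: Small amber-glass honey jar with brass screw cap and paper label, round, 42 mm diameter, 50 mm high. Loose, about 100 g. Origin: centre of its underside, z up. At the start it stands on top of the pile, on the tomato-paste tin.
- paste_tin: Slim round tomato-paste tin, steel with paper label, 53 mm diameter, 60 mm high. Loose, about 170 g. Origin: centre of its underside, z up. At the start it is second from the top of the pile, standing on the tuna tin, the honey jar on it.
- tuna_tin: Low wide round tuna tin, steel with paper label, 65 mm diameter, 36 mm high. Loose, about 140 g. Origin: centre of its underside, z up. At the start it is third from the top of the pile, lying on the sardine tin, the tomato-paste tin on it.
- sardine_tin: Flat oblong sardine tin with rounded corners, aluminium, 104 mm long (its x), 60 mm wide (its y), 28 mm high, lying flat. Loose, about 180 g. Origin: centre of its underside, z up. At the start it lies on the counter as the bottom of the pile of four, which is 174 mm high.
- honey_tray: Loose shallow wooden tray, 161 x 72 mm outside, 1.1 kg; floor 6 mm thick, lip 6 mm wide, 11 mm high. Holds two honey jars in a row, 52 and 96 mm from the origin along +x (stock fixed to tray); empty place 60 mm wide x 61 mm long. Origin: at counter level under the middle of the empty place (item origin belongs 6 mm above); +x along the tray towards the stock, z up.
- paste_tray: Loose shallow wooden tray, 194 x 83 mm outside, 1.1 kg; floor 6 mm thick, lip 6 mm wide, 11 mm high. Holds two tomato-paste tins in a row, 63 and 118 mm from the origin along +x (stock fixed to tray); empty place 71 mm wide x 72 mm long. Origin: at counter level under the middle of the empty place (item origin belongs 6 mm above); +x along the tray towards the stock, z up.
- tuna_tray: Loose shallow wooden tray, 164 x 95 mm outside, 1.1 kg; floor 6 mm thick, lip 6 mm wide, 11 mm high. Holds one tuna tin, 75 mm from the origin along +x (stock fixed to tray); empty place 83 mm wide x 84 mm long. Origin: at counter level under the middle of the empty place (item origin belongs 6 mm above); +x along the tray towards the stock, z up.
- sardine_tray: Loose shallow wooden tray, 241 x 90 mm outside, 1.1 kg; floor 6 mm thick, lip 6 mm wide, 11 mm high. Holds two sardine tins, stacked lengthways, 114 mm from the origin along +x (stock fixed to tray); empty place 78 mm wide x 123 mm long. Origin: at counter level under the middle of the empty place (item origin belongs 6 mm above); +x along the tray towards the stock, z up.
- oil_bottle: Bystander: small green-glass oil bottle, round, 48 mm diameter, 126 mm high, black cap, standing loose among the trays. Origin: centre of its underside, z up.
- pepper_mill: Bystander: dark turned-wood pepper mill, round, 50 mm diameter, 123 mm high, standing loose among the trays. Origin: centre of its underside, z up.
Mind the look-alikes: they are no part of the job. What is shaped like the paste_tin but pink is not meant.

How it is judged:
By the outcome, as a careful person would: the job done as asked, in the order asked, and still so for the second after the job is handed in, with the robot touching nothing.
It also fails if it takes over 120 s, if anything falls off the work surface, if the arm or the gripper's body presses on something with over 40 N, if the wrist force passes 120 N, or if a joint passes its speed limit or range.

## Working session

There is one attempt and no reset: what is moved stays moved. The work goes in short steps, Python scripts to look and compute and a tool call to move; the robot and the scene stay as the last step left them, time stands still between calls to the robot, and variables do not carry over. Pictures are saved under pics/ and viewed, and the job is handed in when it is done.

Besides the shell and the picture viewer there is one more tool, called after ">>>" by a JSON object that holds its "op" and its "data". apply_moves: Moves the arm, as the interface text tells. Its arguments: {"type":"object","properties":{"steps":{"type":"array","items":{"type":"array","items":{"type":"array","items":{"type":"number"}}}}},"required":["steps"]}

```bash
ls -la; mkdir -p pics
python3 - <<'E'
from bench import manip
import cv2
s=manip.sense()
print(s)
for n in("scene","top"):
    d=manip.snapshot(n)
    cv2.imwrite(f"pics/{n}0.png",cv2.cvtColor(d["color"],cv2.COLOR_RGB2BGR))
    print(n,{k:v for k,v in d.items() if k!="color"}, -d["R"].T@d["t"])
E
```

```text
total 12
drwxr-xr-x  3 agent agent 4096 Dec  7 16:53 .
drwxr-xr-x 23 root  root  4096 Dec  7 16:53 ..
drwxr-xr-x  2 agent agent 4096 Dec  7 16:53 pics
{'time_s': 0.0, 'joint_positions': array([ 1.07939707,  0.43523161,  0.02495625,  1.57410153, -0.01160509,
        1.13397742, -0.075112  ]), 'dq': array([-7.31745753e-05,  1.30669371e-03,  4.88794565e-04,  5.65321015e-04,
       -9.28209900e-04, -6.95270561e-04, -1.82013936e-03]), 'joint_torque': array([-2.56911362e-04, -6.67856526e+01,  9.84640606e-01, -3.14465582e+01,
       -6.07749517e-02,  4.30584128e-02,  1.41213377e-04]), 'position': array([ 0.23681568, -0.5781489 ,  0.40393747]), 'tool_rot': array([-3.08095383e+00, -6.06486793e-01,  6.77962882e-04]), 'wrist_force': array([0.263091  , 0.21754374, 1.19211912]), 'moment': array([-0.04191094,  0.0119076 ,  0.03956569]), 'finger_gap': 0.09170024916293162}
scene {'fx': 357.72847955250825, 'fy': 357.72847955250825, 'cx': 263.1108222346088, 'cy': 194.1824329336738, 'R': array([[ 0.29355806,  0.95594073,  0.00099656],
       [ 0.70090952, -0.21453187, -0.68022196],
       [-0.65003808,  0.20038314, -0.73300552]]), 't': array([-0.15305499, -0.2888317 ,  1.38917073])} [ 1.15038929 -0.1940185   0.82195267]
top {'fx': 346.6027091838161, 'fy': 346.6027091838161, 'cx': 255.7204765567924, 'cy': 190.86130504627405, 'R': array([[-0.00117332, -0.99999855,  0.00123432],
       [-0.99498695,  0.00104401, -0.09999937],
       [ 0.09999793, -0.00134546, -0.99498674]]), 't': array([-0.00963261,  0.5197634 ,  0.79382177])} [ 0.43776597 -0.00910718  0.84183003]
```

Run:
```python
import cv2
for n in("scene","top"):
    im=cv2.imread(f"pics/{n}0.png"); cv2.imwrite(f"pics/{n}0b.png",cv2.resize(im,(800,600),interpolation=cv2.INTER_CUBIC))
```

```text
(no output)
```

View pics/scene0b.png

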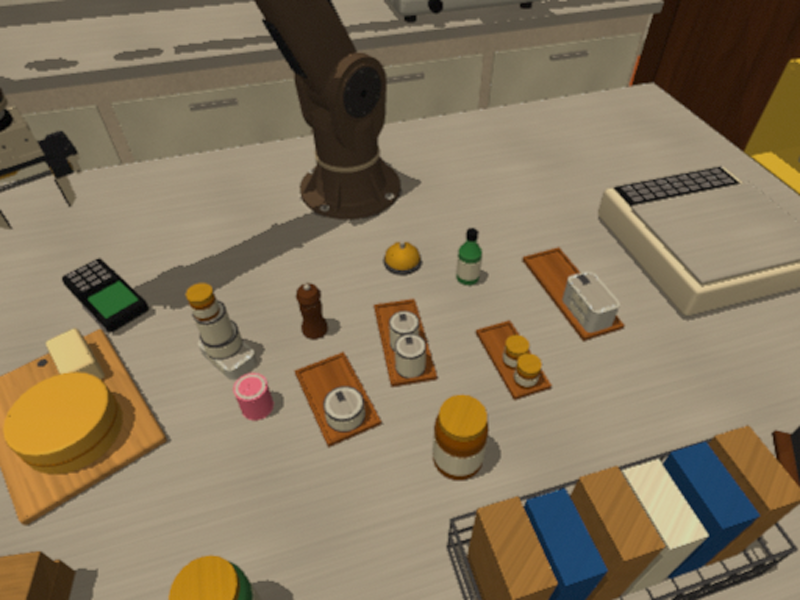

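View pics/top0b.png

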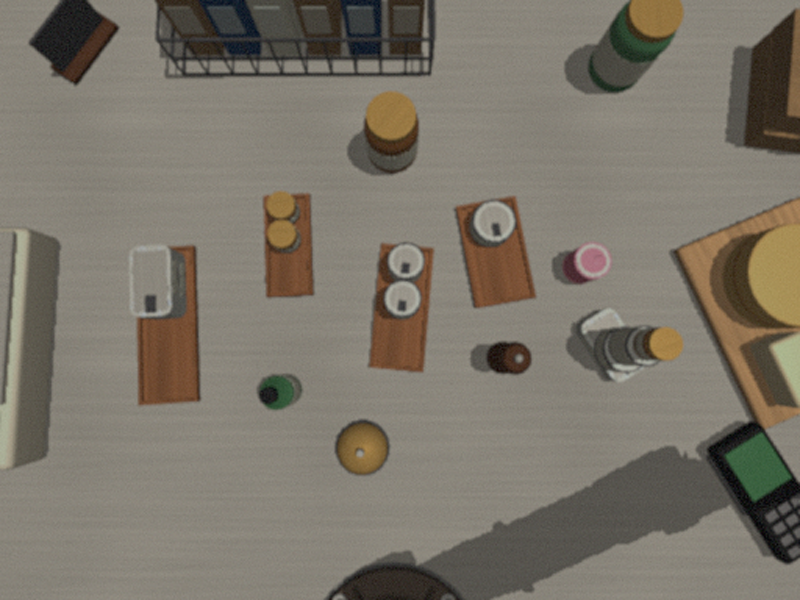

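The scene view (800 px scale) shows the pile at (215,325) with the honey jar at (202,297), the pink decoy tin at (254,395), and a large honey jar at (460,435). In the top view the pile's jar cap is at (663,343) and its sardine base at (605,345). The trays are honey (288,245), paste (402,305), tuna (495,250) and sardine (165,325); the bottle is at (277,392) and the mill at (510,358).

```bash
cat > h.py <<'E'
import numpy as np, cv2
from bench import manip
def snap(n):
    d=manip.snapshot(n); d["bgr"]=cv2.cvtColor(d["color"],cv2.COLOR_RGB2BGR); return d
def ray(d,u,v,z):
    u=np.asarray(u,float);v=np.asarray(v,float)
    c=-d["R"].T@d["t"]; r=np.stack([(u-d["cx"])/d["fx"],(v-d["cy"])/d["fy"],np.ones_like(u)],-1)@d["R"]
    return c+r*((z-c[2])/r[...,2])[...,None]
def proj(d,X):
    p=np.asarray(X,float)@d["R"].T+d["t"]; return np.stack([p[...,0]/p[...,2]*d["fx"]+d["cx"],p[...,1]/p[...,2]*d["fy"]+d["cy"]],-1)
E
python3 - <<'E'
from h import *
d=snap("top"); im=d["bgr"]
hsv=cv2.cvtColor(im,cv2.COLOR_BGR2HSV)
for n,(x,y) in dict(h=(195,170),p=(252,220),t=(322,175),s=(112,230)).items():
    print(n,hsv[y,x])
m=cv2.inRange(hsv,(5,110,40),(18,255,200))
k,l,st,c=cv2.connectedComponentsWithStats(m)
for i in range(1,k):
    if st[i][4]>200: print(i,st[i],c[i])
cv2.imwrite("pics/m.png",cv2.resize(m,(800,600)))
for n,(x,y,w,h) in dict(pile=(350,180,100,75),trays1=(210,110,150,140),trays2=(70,110,150,160)).items():
    f=min(800//w,600//h); cv2.imwrite(f"pics/c_{n}.png",cv2.resize(im[y:y+h,x:x+w],None,fx=f,fy=f,interpolation=cv2.INTER_CUBIC)); print(n,f)
d2=snap("scene");im=d2["bgr"]
for n,(x,y,w,h) in dict(spile=(110,170,80,110),).items():
    f=min(800//w,600//h); cv2.imwrite(f"pics/c_{n}.png",cv2.resize(im[y:y+h,x:x+w],None,fx=f,fy=f,interpolation=cv2.INTER_CUBIC)); print(n,f)
E
```

```text
h [ 12 139 119]
p [ 11 139 110]
t [ 13 148 122]
s [ 11 144 122]
49 [500   7  12  71 452] [507.65486726  44.80309735]
57 [ 34  12  41  40 438] [56.58675799 32.05479452]
183 [234  59  33  40 609] [250.46633826  81.40229885]
242 [ 169  124   31   66 1397] [184.71510379 160.90050107]
246 [ 292  126   50   70 1774] [317.31341601 168.37034949]
247 [ 433  127   79  148 3573] [472.53064652 193.04450042]
257 [ 237  156   40   82 1619] [255.93267449 206.85484867]
258 [  88  158   39  101 2324] [108.90576592 223.60327022]
279 [322 220  17  19 201] [329.58706468 228.91044776]
pile 8
trays1 4
trays2 3
spile 5
```

View pics/c_pile.png

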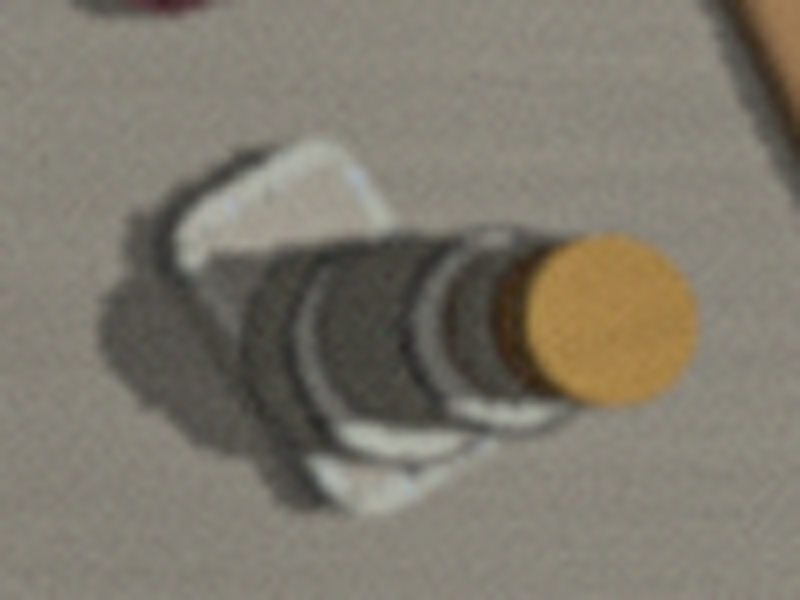

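View pics/c_trays1.png

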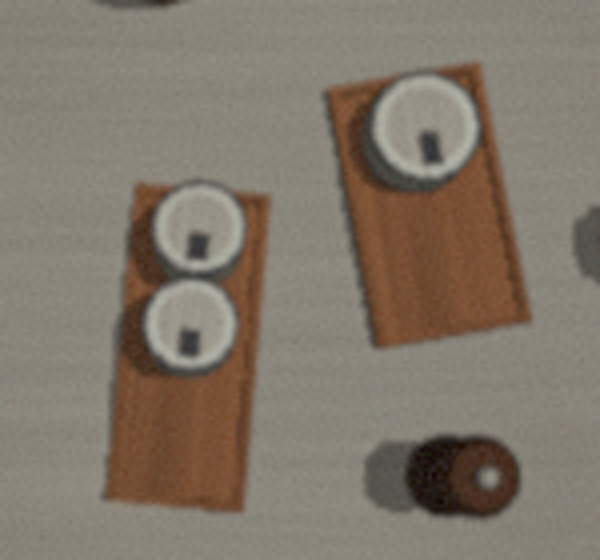

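View pics/c_trays2.png

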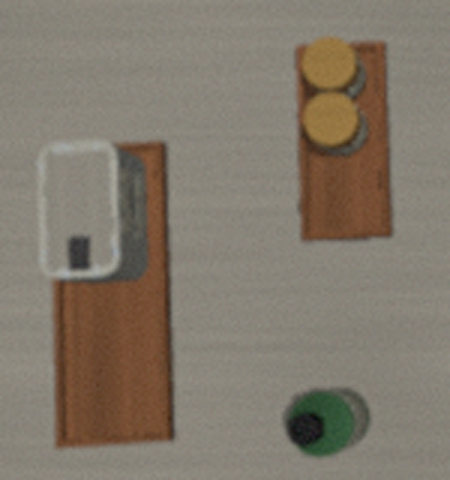

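View pics/c_spile.png

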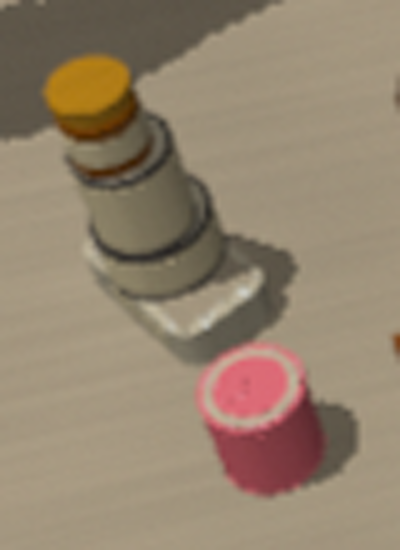

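View pics/m.png

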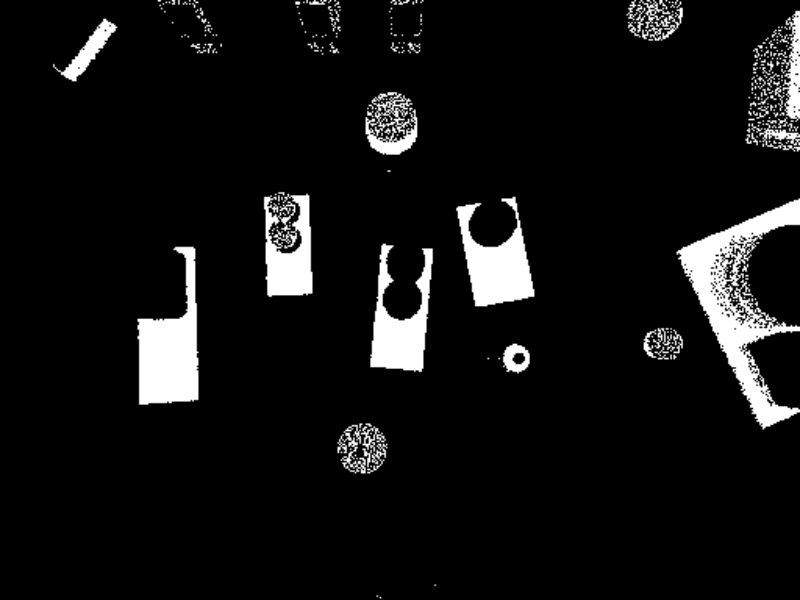

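```bash
cat > trays.py <<'E'
from h import *
SPEC=dict(honey=(161,72,61,(184,160)),paste=(194,83,72,(256,207)),tuna=(164,95,84,(317,168)),sardine=(241,90,123,(109,224)))
def trays(d):
    hsv=cv2.cvtColor(d["bgr"],cv2.COLOR_BGR2HSV)
    m=cv2.inRange(hsv,(5,100,40),(18,255,200))
    m=cv2.morphologyEx(m,cv2.MORPH_OPEN,np.ones((2,2)))
    k,l,st,c=cv2.connectedComponentsWithStats(m)
    out={}
    for n,(L,W,E,s) in SPEC.items():
        i=min((i for i in range(1,k) if st[i][4]>500),key=lambda i:np.hypot(*(c[i]-s)))
        cs,_=cv2.findContours((l==i).astype(np.uint8),cv2.RETR_EXTERNAL,cv2.CHAIN_APPROX_NONE)
        p=max(cs,key=len)[:,0,:].astype(float)
        P=ray(d,p[:,0],p[:,1],0.011)[:,:2]*1000
        out[n]=P
    return out
E
python3 - <<'E'
from trays import *
d=snap("top")
for n,P in trays(d).items():
    L,W,E,_=SPEC[n]
    r=cv2.minAreaRect(P.astype(np.float32)); print(n,np.round(r[0],1),np.round(r[1],1),round(r[2],1),"spec",L,W)
    print(np.round(cv2.boxPoints(r),1).tolist())
# honey cap
hsv=cv2.cvtColor(d["bgr"],cv2.COLOR_BGR2HSV)
m=cv2.inRange(hsv[200:245,400:450],(14,100,130),(28,255,255))
k,l,st,c=cv2.connectedComponentsWithStats(m);i=1+np.argmax(st[1:,4]);u=c[i]+[400,200]
print("cap px",u,st[i],"world",ray(d,u[0],u[1],.174)*1000)
d2=snap("scene");hsv=cv2.cvtColor(d2["bgr"],cv2.COLOR_BGR2HSV)
m=cv2.inRange(hsv[170:215,110:150],(14,120,150),(28,255,255))
k,l,st,c=cv2.connectedComponentsWithStats(m);i=1+np.argmax(st[1:,4]);u=c[i]+[110,170]
print("cap scene px",u,st[i],"world",ray(d2,u[0],u[1],.174)*1000)
E
```

```text
honey [603.7 161.7] [159.   70.5] 2.6 spec 161 72
[[522.7000122070312, 193.39999389648438], [525.9000244140625, 122.9000015258789], [684.7000122070312, 130.0], [681.5, 200.5]]
paste [506.1 -15. ] [ 81.3 190.7] 84.7 spec 194 83
[[407.3999938964844, -46.70000076293945], [597.2999877929688, -64.30000305175781], [604.7999877929688, 16.700000762939453], [415.0, 34.29999923706055]]
tuna [ 592.7 -160.7] [160.9  94.1] 10.0 spec 164 95
[[505.29998779296875, -128.39999389648438], [521.7000122070312, -221.0], [680.0999755859375, -193.0], [663.7000122070312, -100.30000305175781]]
sardine [480.1 344.6] [237.4  90.1] 3.9 spec 241 90
[[358.70001220703125, 381.5], [364.70001220703125, 291.70001220703125], [601.5999755859375, 307.6000061035156], [595.5, 397.5]]
cap px [426.02312139 219.53757225] [ 16   9  21  22 346] world [ 449.1562423  -337.21399029  174.        ]
cap scene px [126.75172414 186.65517241] [  9  11  17  12 145] world [ 450.52198627 -337.73295466  174.        ]
```

```bash
cat > stock.py <<'E'
from h import *
def tops(d,x,y,w,h,z,lo,hi,k=6,minr=0,maxr=0):
    "bright/coloured blobs in window -> enclosing circle centres, world mm"
    im=cv2.resize(d["bgr"][y:y+h,x:x+w],None,fx=k,fy=k,interpolation=cv2.INTER_CUBIC)
    m=cv2.inRange(cv2.cvtColor(im,cv2.COLOR_BGR2HSV),lo,hi)
    m=cv2.morphologyEx(m,cv2.MORPH_OPEN,np.ones((7,7)))
    cs,_=cv2.findContours(m,cv2.RETR_EXTERNAL,cv2.CHAIN_APPROX_NONE)
    out=[]
    for c in cs:
        if cv2.contourArea(c)<150*k*k/4: continue
        q=cv2.convexHull(c)[:,0].astype(float); u=(q+.5)/k-.5+[x,y]
        P=ray(d,u[:,0],u[:,1],z)[:,:2]*1000
        r=cv2.minAreaRect(P.astype(np.float32)); (e,(a,b),_)=cv2.fitEllipse(P.astype(np.float32))
        mm=cv2.moments(P.astype(np.float32)); out.append((np.round([mm['m10']/mm['m00'],mm['m01']/mm['m00']],1),np.round(e,1),np.round([a,b],1),np.round(r[1],1),round(r[2],1)))
    return out
E
python3 - <<'E'
from stock import *
d=snap("top")
YL,YH=(14,100,130),(28,255,255); WL,WH=(0,0,150),(180,40,255)
hsv=cv2.cvtColor(d["bgr"],cv2.COLOR_BGR2HSV); print(hsv[168,258],hsv[180,95],hsv[150,140])
print("honey");[print(*o) for o in tops(d,165,118,40,48,.056,YL,YH)]
for t in(125,140):
  WL=(0,0,t)
  print("paste");[print(*o) for o in tops(d,240,150,38,60,.066,WL,WH)]
  print("tuna");[print(*o) for o in tops(d,296,124,40,40,.042,WL,WH)]
  print("sardine");[print(*o) for o in tops(d,78,150,45,60,.062,WL,WH)]
# predictions from tray rect
for n,c,a,L,E,off in(("honey",(603.7,161.7),2.6,161,61,(52,96)),("paste",(506.1,-15),-5.3,194,72,(63,118)),("tuna",(592.7,-160.7),10,164,84,(75,)),("sardine",(480.1,344.6),3.9,241,123,(114,))):
    x=np.array([np.cos(np.radians(a)),np.sin(np.radians(a))]); o=np.array(c)+x*(E/2+6-L/2); print(n,"orig",o.round(1),[ (o+x*k).round(1).tolist() for k in off])
E
```

```text
[25 16 97] [ 22  28 138] [ 16  31 141]
honey
[614.1 165.1] [614.1 165.2] [39.4 41.4] [38.8 41.1] 1.0
[658.2 167.6] [658.1 167.6] [39.1 41.3] [40.3 38.3] 90.0
paste
[516.6 -13.6] [516.6 -13.6] [49.3 50.5] [50.3 48.2] 89.9
[507.2 -55.9] [484.1 -55.1] [  8.3 153.3] [ 8.2 85.6] 89.6
[571.4 -18.7] [571.4 -18.7] [49.5 50.2] [49.5 49.1] 33.4
[587.4  -8.7] [ 5.854e+02 -1.000e-01] [ 67.2 129.2] [86.1 63.6] 89.9
tuna
[ 635.8 -152.2] [ 635.8 -152.2] [60.6 61.4] [60.3 60.4] 54.5
[ 657.  -160.5] [ 655.2 -169.2] [ 63.8 137.5] [94.3 59. ] 89.3
sardine
[551.8 351.4] [559.2 357. ] [122.3 179.4] [103.  136.8] 89.9
paste
[516.5 -13.6] [516.6 -13.6] [48.1 49.1] [48.8 47.1] 89.9
[571.3 -18.7] [571.3 -18.7] [47.8 48.7] [48. 47.] 89.9
tuna
[ 635.8 -152.2] [ 635.8 -152.2] [59.1 59.7] [58.9 58.9] 54.6
sardine
[543.9 357.9] [543.4 357.3] [ 91.6 120.9] [108.3  71. ] 2.9
honey orig [559.7 159.7] [[611.7, 162.1], [655.6, 164.1]]
paste orig [451.3  -9.9] [[514.1, -15.7], [568.8, -20.8]]
tuna orig [ 559.2 -166.6] [[633.1, -153.6]]
sardine orig [427.2 341. ] [[541.0, 348.7]]
```

The consistent +2.5 mm discrepancy looks like a one-pixel shift from the even-sized opening kernel. I'll redo the measurement without it.

```bash
sed -i 's/np.ones((2,2))/np.ones((3,3))/' trays.py
python3 - <<'E'
from trays import *
from stock import *
d=snap("top")
OFF=dict(honey=(52,96),paste=(63,118),tuna=(75,),sardine=(114,))
for n,P in trays(d).items():
    L,W,E,_=SPEC[n]
    c,s,a=cv2.minAreaRect(P.astype(np.float32))
    if s[0]<s[1]: a-=90
    x=np.array([np.cos(np.radians(a)),np.sin(np.radians(a))]);o=np.array(c)+x*(E/2+6-L/2)
    print(n,np.round(c,1),np.round(s,1),round(a,1),"orig",o.round(1),[(o+x*k).round(1).tolist() for k in OFF[n]])
for t in (150,160,170):
  print("sardine");[print(*o) for o in tops(d,78,150,45,60,.062,(0,0,t),(180,50,255),minr=0)]
# pile base sardine, bottle/mill for obstacle
im=d["bgr"][185:255,365:450]
cv2.imwrite("pics/x1.png",cv2.resize(d["bgr"][145:215,75:130],None,fx=8,fy=8,interpolation=cv2.INTER_CUBIC))
E
```

```text
honey [605.1 163.1] [157.5  70.2] 1.3 orig [561.1 162.1] [[613.0, 163.3], [657.0, 164.3]]
paste [508.1 -12.3] [ 81.2 189.9] -5.3 orig [453.4  -7.2] [[516.1, -13.1], [570.9, -18.2]]
tuna [ 594.8 -158.3] [160.8  94.3] 10.0 orig [ 561.4 -164.2] [[635.2, -151.2]]
sardine [482.3 347.1] [237.3  89.9] 3.7 orig [429.4 343.7] [[543.2, 351.1]]
sardine
[506.6 330.5] [512.4 337. ] [34.6 39.7] [15.8 39.7] 59.3
[516.3 372.2] [521.7 370.5] [34.9 69.7] [69.5 22. ] 23.2
[574.4 344.3] [521.8 377.7] [ 88.4 170.5] [76.  35.7] 44.2
sardine
sardine
```

View pics/x1.png

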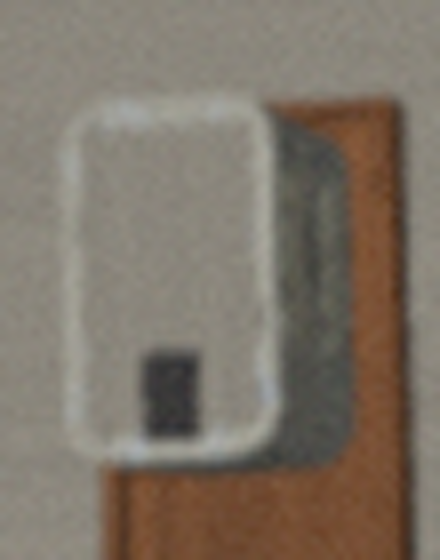

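```bash
cat > go.py <<'E'
# usage: go.py x y graspz yaw   (mm, deg) -> needed tool shift in cm and turn deg
import sys
from h import *
from scipy.spatial.transform import Rotation as R
s=manip.sense(); M=R.from_rotvec(s["tool_rot"]).as_matrix(); p=s["position"]*1000
yaw=np.degrees(np.arctan2(M[1,0],M[0,0]))
print("t",round(s["time_s"],2),"grasp",(p+M[:,2]*159).round(1),"yaw",yaw.round(2),"tilt xy",M[:2,2].round(4),"gap",round(s["finger_gap"]*1000,1),"F",s["wrist_force"].round(1),"q",s["joint_positions"].round(2))
if len(sys.argv)>4:
    x,y,z,a=map(float,sys.argv[1:5])
    for b in(yaw,a):
        c,n=np.cos(np.radians(b)),np.sin(np.radians(b))
        T=np.array([[c,n,0],[n,-c,0],[0,0,-1]]).T
        d=np.array([x,y,z])-(p+np.array([0,0,-159])); print("shift cm (yaw %.1f)"%b,(T.T@d/10).round(2),"turnz",round(-(a-yaw+180)%360-180,2))
E
python3 go.py 450 -337.5 215 31
python3 - <<'E'
from h import *
d=snap("top")
print("sardine stock top",ray(d,95.9,179.5,.062)*1000)
c=np.array([427,340,0]) 
x=np.array([np.cos(np.radians(3.7)),np.sin(np.radians(3.7)),0]);P=ray(d,95.9,179.5,.062)*1000; print("orig",P-114*x)
q=np.array([(180,250),(320,490),(180,225),(320,140)])/8-.44+[350,180]
W=ray(d,q[:,0],q[:,1],.028)*1000; e=W[1]-W[0]; print(W.round(1), np.degrees(np.arctan2(-e[1],-e[0])), np.degrees(np.arctan2(*(W[3]-W[2])[1::-1])))
E
```

```text
t 0.4 grasp [ 236.9 -578.3  245.6] yaw 22.27 tilt xy [-0.0001  0.0002] gap 92.1 F [0.1 0.  0.5] q [ 1.08  0.43  0.02  1.57 -0.01  1.13 -0.08]
shift cm (yaw 22.3) [ 28.85 -14.21   3.06] turnz -8.73
shift cm (yaw 31.0) [30.67 -9.67  3.06] turnz -8.73
sardine stock top [542.41127414 352.19037426  62.        ]
orig [428.64889366 344.83369112  62.        ]
[[ 472.2 -283.2   28. ]
 [ 402.4 -321.5   28. ]
 [ 479.5 -283.5   28. ]
 [ 504.5 -325.6   28. ]] 28.763160965556377 -59.31770024464766
```

Before reaching, these could be taken for the honey jar (top view, 800 px): the pile-top jar at (663,343), the stock jars at (280,207) and (283,235), the large jar at (390,130), and the round fruit at (362,447). For the paste tin: the pile's second layer, the pink tin at (590,262), and the stock tins at (405,260) and (402,300). I choose the jar on the pile; the close crops showed an amber cap on a label on pale tins on the oblong tin.

>>> {"op": "apply_moves", "data": {"steps": [[[0,0,0,0,0,-8,9.18],[5,-1.6,0,0,0,0,9.18],[5,-1.6,0,0,0,0,9.18],[5,-1.6,0,0,0,0,9.18],[5,-1.6,0,0,0,0,9.18],[5,-1.6,0,0,0,0,9.18],[4,-1.3,0,0,0,0,9.18],[0,0,0,0,0,0,9.18]]]}}

```text
time_s: 1.45
position: [0.4452, -0.3449, 0.4046]
tool_rot: [3.03, 0.824, 0.001]
wrist_force: [-0.7, -0.2, -0.1]
finger_gap: 0.0915
```

```bash
python3 go.py 450 -337.5 154 30
```

```text
t 1.45 grasp [ 445.4 -345.2  245.6] yaw 30.42 tilt xy [ 0.0013 -0.0016] gap 91.5 F [-0.7 -0.2 -0.1] q [ 0.65  0.34 -0.11  1.72  0.04  1.08 -0.52]
shift cm (yaw 30.4) [ 0.79 -0.4   9.16] turnz 0.42
shift cm (yaw 30.0) [ 0.79 -0.4   9.16] turnz 0.42
```

>>> {"op": "apply_moves", "data": {"steps": [[[0.8,-0.4,1,0,0,0.4,9.18],[0,0,2,0,0,0,8],[0,0,2,0,0,0,7],[0,0,2,0,0,0,7],[0,0,1.2,0,0,0,7],[0,0,0.5,0,0,0,7],[0,0,0,0,0,0,7]]]}}

```text
time_s: 2.33
position: [0.4473, -0.3405, 0.3126]
tool_rot: [3.036, 0.798, -0.002]
wrist_force: [0.5, 0.0, 0.4]
finger_gap: 0.0701
```

```bash
python3 go.py 450 -337.5 154 30
```

```text
t 2.33 grasp [ 447.2 -340.9  153.6] yaw 29.47 tilt xy [-0.0005 -0.0027] gap 70.1 F [0.5 0.  0.4] q [ 0.64  0.43 -0.11  1.83  0.06  0.88 -0.56]
shift cm (yaw 29.5) [ 0.39 -0.12 -0.04] turnz -0.53
shift cm (yaw 30.0) [ 0.39 -0.12 -0.04] turnz -0.53
```

>>> {"op": "apply_moves", "data": {"steps": [[[0.4,-0.1,0,0,0,-0.5,7],[0,0,0,0,0,0,6],[0,0,0,0,0,0,5],[0,0,0,0,0,0,4.5],[0,0,0,0,0,0,4],[0,0,0,0,0,0,3.5],[0,0,0,0,0,0,3.5]]]}}

```text
time_s: 3.2
position: [0.451, -0.3375, 0.3145]
tool_rot: [3.03, 0.812, 0.002]
wrist_force: [0.6, -0.8, 0.0]
finger_gap: 0.0414
```

```bash
python3 go.py 450 -337.5 154 30
python3 - <<'E'
from h import *
for n,(x,y,w,h) in dict(top=(350,170,120,90),scene=(90,150,120,90)).items():
    d=snap(n); cv2.imwrite(f"pics/g1_{n}.png",cv2.resize(d["bgr"][y:y+h,x:x+w],None,fx=6,fy=6,interpolation=cv2.INTER_CUBIC))
E
```

```text
t 3.2 grasp [ 451.4 -338.2  155.5] yaw 30.01 tilt xy [ 0.0021 -0.0041] gap 41.4 F [ 0.6 -0.8  0. ] q [ 0.63  0.43 -0.11  1.83  0.06  0.88 -0.56]
shift cm (yaw 30.0) [-0.09 -0.06  0.15] turnz 0.01
shift cm (yaw 30.0) [-0.09 -0.06  0.15] turnz 0.01
```

View pics/g1_scene.png

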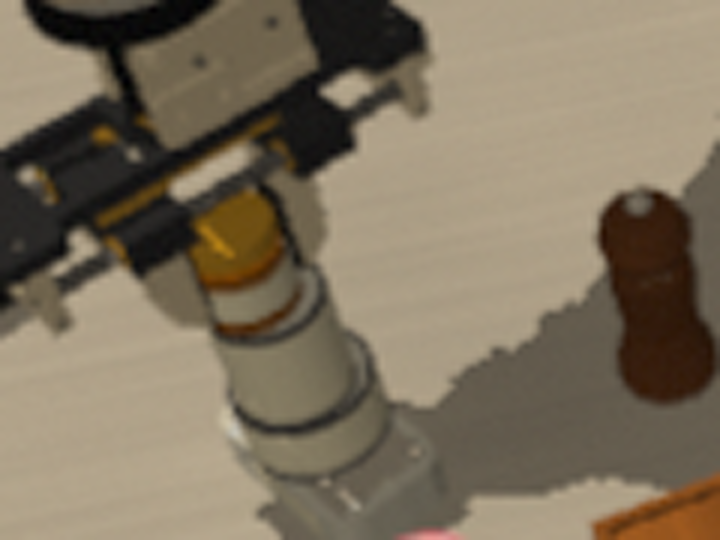

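The gripper is closed on the jar (41.4 mm) and the pile stands undisturbed; the crop shows the fingers around the label at (250,280). Lifting straight up.

>>> {"op": "apply_moves", "data": {"steps": [[[0,0,-0.5,0,0,0,3.5],[0,0,-1.5,0,0,0,3.5],[0,0,-2.5,0,0,0,3.5],[0,0,-2.5,0,0,0,3.5],[0,0,0,0,0,0,3.5]]]}}

```text
time_s: 3.92
position: [0.4509, -0.3374, 0.3895]
tool_rot: [3.029, 0.812, 0.003]
wrist_force: [0.4, -0.5, -1.6]
finger_gap: 0.0417
```

```bash
python3 go.py 562 162.5 220 2.6
```

```text
t 3.92 grasp [ 451.4 -338.1  230.5] yaw 30.0 tilt xy [ 0.0031 -0.0049] gap 41.7 F [ 0.4 -0.5 -1.6] q [ 0.63  0.35 -0.12  1.74  0.05  1.04 -0.55]
shift cm (yaw 30.0) [ 34.62 -37.73   1.05] turnz 27.4
shift cm (yaw 2.6) [ 13.37 -49.43   1.05] turnz 27.4
```

Add to go.py:
```python
g=M.T@np.array([0,0,-1]); print("level turn xy deg",np.degrees([-g[1],g[0]]).round(2))
```

```text
(no output)
```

>>> {"op": "apply_moves", "data": {"steps": [[[0,0,0,0,0,5,3.5],[0,0,0,0,0,9,3.5],[0,0,0,0,0,9,3.5],[0.5,-1.8,0,0,0,4.4,3.5],[0.9,-3.3,0,0,0,0,3.5],[1.2,-4.4,0,0,0,0,3.5],[1.2,-4.4,0,0,0,0,3.5],[1.2,-4.4,0,0,0,0,3.5],[1.2,-4.4,0,0,0,0,3.5],[1.2,-4.4,0,0,0,0,3.5]]]}}

```text
time_s: 5.18
position: [0.5146, -0.06, 0.3847]
tool_rot: [3.136, 0.032, -0.003]
wrist_force: [0.1, -0.1, -1.2]
finger_gap: 0.0414
```

```bash
python3 go.py 562 162.5 220 2.6
```

```text
t 5.17 grasp [514.3 -60.8 225.7] yaw 1.15 tilt xy [-0.002  -0.0054] gap 41.4 F [ 0.1 -0.1 -1.2] q [ 0.12  0.29 -0.14  1.85  0.05  1.01 -1.59]
shift cm (yaw 1.2) [  5.18 -22.15   0.57] turnz -1.45
shift cm (yaw 2.6) [  5.74 -22.01   0.57] turnz -1.45
level turn xy deg [0.31 0.12]
```

>>> {"op": "apply_moves", "data": {"steps": [[[1.1,-4.4,0,0.3,0.1,-1.4,3.5],[1.1,-4.4,0,0,0,0,3.5],[1.1,-4.4,0,0,0,0,3.5],[1,-4,0,0,0,0,3.5],[0.8,-3,0,0,0,0,3.5],[0.4,-1.5,0,0,0,0,3.5],[0,0,0,0,0,0,3.5]]]}}

```text
time_s: 6.05
position: [0.5602, 0.1693, 0.3813]
tool_rot: [-3.141, -0.079, 0.008]
wrist_force: [0.4, -0.3, -0.2]
finger_gap: 0.0415
```

```bash
python3 go.py 562 162.5 80 2.6
```

```text
t 6.05 grasp [559.4 169.3 222.3] yaw 2.9 tilt xy [-0.0049 -0.0001] gap 41.5 F [ 0.4 -0.3 -0.2] q [-0.23  0.41 -0.22  1.69  0.1   1.06 -1.99]
shift cm (yaw 2.9) [ 0.15  0.69 14.23] turnz 0.3
shift cm (yaw 2.6) [ 0.15  0.69 14.23] turnz 0.3
level turn xy deg [-0.01  0.28]
```

>>> {"op": "apply_moves", "data": {"steps": [[[0.1,0.7,1,0,0.3,0.3,3.5],[0,0,3,0,0,0,3.5],[0,0,3.5,0,0,0,3.5],[0,0,3.5,0,0,0,3.5],[0,0,2.5,0,0,0,3.5],[0,0,1,0,0,0,3.5],[0,0,0,0,0,0,3.5]]]}}

```text
time_s: 6.92
position: [0.5621, 0.1463, 0.2301]
tool_rot: [3.134, 0.044, 0.002]
wrist_force: [0.4, -0.6, -0.5]
finger_gap: 0.0417
```

```bash
python3 go.py 562 162.5 40 2.6
python3 - <<'E'
from h import *
for n,(x,y,w,h) in dict(top=(130,90,120,90),scene=(270,150,120,90)).items():
    d=snap(n); cv2.imwrite(f"pics/g2_{n}.png",cv2.resize(d["bgr"][y:y+h,x:x+w],None,fx=6,fy=6,interpolation=cv2.INTER_CUBIC))
E
```

```text
t 6.92 grasp [562.4 145.1  71.1] yaw 1.6 tilt xy [ 0.0016 -0.0074] gap 41.7 F [ 0.4 -0.6 -0.5] q [-0.22  0.57 -0.18  1.85  0.16  0.74 -2.03]
shift cm (yaw 1.6) [ 0.03 -1.62  3.11] turnz -1.0
shift cm (yaw 2.6) [ 0.06 -1.62  3.11] turnz -1.0
level turn xy deg [ 0.43 -0.08]
```

View pics/g2_scene.png

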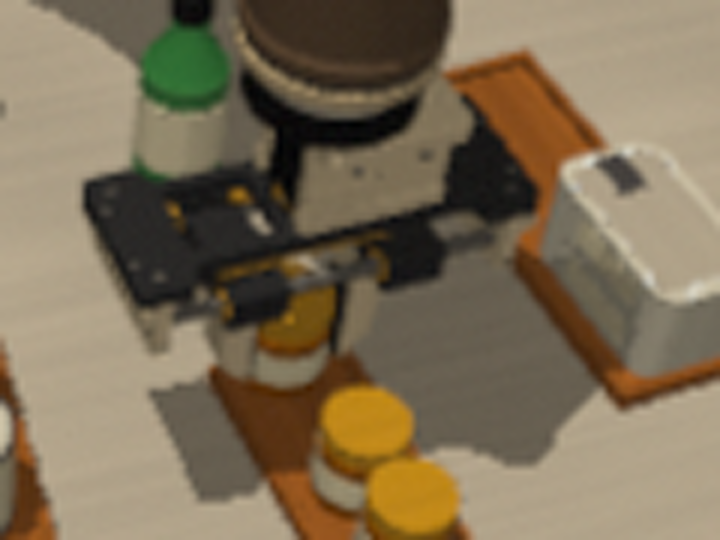

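>>> {"op": "apply_moves", "data": {"steps": [[[0,-1.0,0.5,0.4,0,-1,3.5],[0,-0.6,0.5,0,0,0,3.5],[0,0,0,0,0,0,3.5]]]}}

```text
time_s: 7.4
position: [0.5627, 0.1649, 0.2226]
tool_rot: [-3.138, -0.075, -0.011]
wrist_force: [0.1, 0.4, -0.4]
finger_gap: 0.0414
```

```bash
python3 go.py 562 162.5 40 2.6
```

```text
t 7.4 grasp [563.7 165.4  63.6] yaw 2.74 tilt xy [0.0068 0.0027] gap 41.4 F [ 0.1  0.4 -0.4] q [-0.24  0.59 -0.19  1.84  0.16  0.72 -2.04]
shift cm (yaw 2.7) [-0.08  0.24  2.36] turnz 0.14
shift cm (yaw 2.6) [-0.08  0.24  2.36] turnz 0.14
level turn xy deg [-0.14 -0.4 ]
```

>>> {"op": "apply_moves", "data": {"steps": [[[0,0,0,0,0,0,3.5]]]}}

```text
time_s: 7.52
position: [0.5627, 0.1652, 0.2228]
tool_rot: [-3.138, -0.076, -0.011]
wrist_force: [-0.1, 0.1, -0.4]
finger_gap: 0.0418
```

```bash
python3 go.py 562 162.5 40 2.6
```

```text
t 7.53 grasp [563.8 165.6  63.8] yaw 2.77 tilt xy [0.007  0.0027] gap 41.8 F [-0.1  0.1 -0.4] q [-0.24  0.59 -0.19  1.84  0.16  0.72 -2.04]
shift cm (yaw 2.8) [-0.08  0.26  2.38] turnz 0.17
shift cm (yaw 2.6) [-0.08  0.26  2.38] turnz 0.17
level turn xy deg [-0.14 -0.41]
```

>>> {"op": "apply_moves", "data": {"steps": [[[-0.1,0.25,0,-0.1,-0.4,0.2,3.5],[0,0,0,0,0,0,3.5],[0,0,1,0,0,0,3.5],[0,0,0,0,0,0,3.5],[0,0,0.7,0,0,0,3.5],[0,0,0,0,0,0,3.5]]]}}

```text
time_s: 8.28
position: [0.5617, 0.1618, 0.2043]
tool_rot: [3.141, 0.069, -0.001]
wrist_force: [-1.4, 0.4, -0.5]
finger_gap: 0.0415
```

```bash
python3 go.py 562 162.5 37 2.6
```

```text
t 8.28 grasp [561.6 161.8  45.3] yaw 2.51 tilt xy [-0.0007 -0.0001] gap 41.5 F [-1.4  0.4 -0.5] q [-0.24  0.61 -0.18  1.86  0.16  0.69 -2.05]
shift cm (yaw 2.5) [ 0.03 -0.07  0.83] turnz -0.09
shift cm (yaw 2.6) [ 0.03 -0.07  0.83] turnz -0.09
level turn xy deg [0.   0.04]
```

>>> {"op": "apply_moves", "data": {"steps": [[[0,0,0.5,0,0,0,3.5],[0,0,0,0,0,0,3.5],[0,0,0.15,0,0,0,3.5],[0,0,0,0,0,0,3.5]]]}}

```text
time_s: 8.78
position: [0.5618, 0.1619, 0.1974]
tool_rot: [-3.141, -0.069, 0.001]
wrist_force: [0.7, -0.1, -0.9]
finger_gap: 0.0417
```

```bash
python3 go.py 562 162.5 37 2.6
```

```text
t 8.78 grasp [561.7 162.   38.4] yaw 2.52 tilt xy [-0.0006  0.0001] gap 41.7 F [ 0.7 -0.1 -0.9] q [-0.25  0.62 -0.18  1.86  0.17  0.68 -2.05]
shift cm (yaw 2.5) [ 0.02 -0.06  0.14] turnz -0.08
shift cm (yaw 2.6) [ 0.02 -0.06  0.14] turnz -0.08
level turn xy deg [-0.01  0.03]
```

>>> {"op": "apply_moves", "data": {"steps": [[[0,0,0.1,0,0,0,3.5],[0,0,0,0,0,0,3.5]]]}}

```text
time_s: 9.02
position: [0.5619, 0.162, 0.1966]
tool_rot: [-3.141, -0.069, 0.0]
wrist_force: [-0.0, 0.9, 0.3]
finger_gap: 0.0416
```

```bash
python3 go.py 562 162.5 37 2.6
```

```text
t 9.03 grasp [561.9 162.   37.6] yaw 2.52 tilt xy [-0.0001  0.0002] gap 41.6 F [-0.   0.9  0.3] q [-0.25  0.62 -0.18  1.86  0.17  0.67 -2.05]
shift cm (yaw 2.5) [ 0.01 -0.05  0.06] turnz -0.08
shift cm (yaw 2.6) [ 0.01 -0.05  0.06] turnz -0.08
level turn xy deg [-0.01  0.  ]
```

>>> {"op": "apply_moves", "data": {"steps": [[[0,0,0.1,0,0,0,3.5],[0,0,0,0,0,0,3.5]]]}}

```text
time_s: 9.28
position: [0.562, 0.1621, 0.1967]
tool_rot: [-3.141, -0.069, -0.001]
wrist_force: [0.3, 0.4, -0.9]
finger_gap: 0.0417
```

```bash
python3 go.py 562 162.5 37 2.6
```

```text
t 9.28 grasp [562.1 162.1  37.7] yaw 2.52 tilt xy [0.0006 0.0003] gap 41.7 F [ 0.3  0.4 -0.9] q [-0.25  0.62 -0.18  1.86  0.17  0.67 -2.05]
shift cm (yaw 2.5) [ 0.   -0.04  0.07] turnz -0.08
shift cm (yaw 2.6) [ 0.   -0.04  0.07] turnz -0.08
level turn xy deg [-0.01 -0.04]
```

>>> {"op": "apply_moves", "data": {"steps": [[[0,0,0.2,0,0,0,3.5],[0,0,0,0,0,0,3.5]]]}}

```text
time_s: 9.52
position: [0.5622, 0.1623, 0.1967]
tool_rot: [-3.14, -0.069, -0.003]
wrist_force: [0.2, 0.5, -0.9]
finger_gap: 0.041
```

```bash
python3 go.py 562 162.5 37 2.6
```

```text
t 9.53 grasp [562.5 162.4  37.7] yaw 2.53 tilt xy [0.0021 0.0004] gap 41.0 F [ 0.2  0.5 -0.9] q [-0.25  0.62 -0.18  1.86  0.17  0.67 -2.05]
shift cm (yaw 2.5) [-0.02 -0.02  0.07] turnz -0.07
shift cm (yaw 2.6) [-0.02 -0.02  0.07] turnz -0.07
level turn xy deg [-0.02 -0.12]
```

Height holds at 37.7 mm (jar bottom ≈ 6 mm), so the jar is on the floor. Releasing and rising.

>>> {"op": "apply_moves", "data": {"steps": [[[0,0,0,0,0,0,4.4],[0,0,0,0,0,0,5],[0,0,0,0,0,0,6],[0,0,0,0,0,0,6.5],[0,0,-1.5,0,0,0,6.5],[0,0,-3,0,0,0,6.5],[0,0,-4,0,0,0,7],[0,0,-5,0,0,0,8],[0,0,-5,0,0,0,9],[0,0,-2,0,0,0,9]]]}}

```text
time_s: 10.78
position: [0.5609, 0.1621, 0.4112]
tool_rot: [-3.14, -0.07, -0.002]
wrist_force: [0.4, 0.4, -0.2]
finger_gap: 0.0892
```

```bash
python3 go.py 450 -337.5 200 30
```

```text
t 10.78 grasp [561.1 162.2 252.2] yaw 2.56 tilt xy [0.001  0.0007] gap 89.2 F [ 0.4  0.4 -0.2] q [-0.21  0.38 -0.22  1.65  0.09  1.12 -1.98]
shift cm (yaw 2.6) [-13.32  49.41   5.22] turnz -27.44
shift cm (yaw 30.0) [-34.59  37.72   5.22] turnz -27.44
level turn xy deg [-0.04 -0.06]
```

Run:
```python
from stock import *
for n,(x,y,w,h) in dict(top=(350,180,100,75),scene=(100,150,100,120)).items():
    d=snap(n); cv2.imwrite(f"pics/p2_{n}.png",cv2.resize(d["bgr"][y:y+h,x:x+w],None,fx=[8,5][n=="scene"],fy=[8,5][n=="scene"],interpolation=cv2.INTER_CUBIC))
```

View pics/p2_top.png

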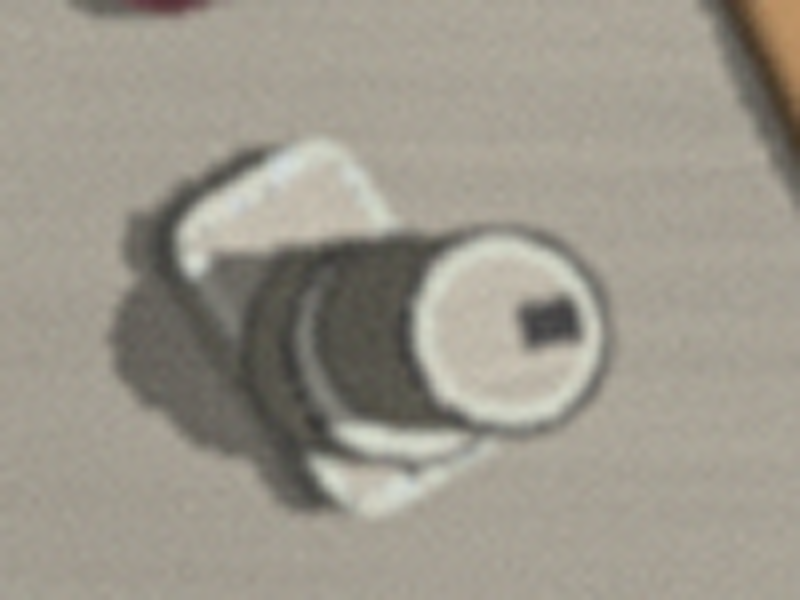

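View pics/p2_scene.png

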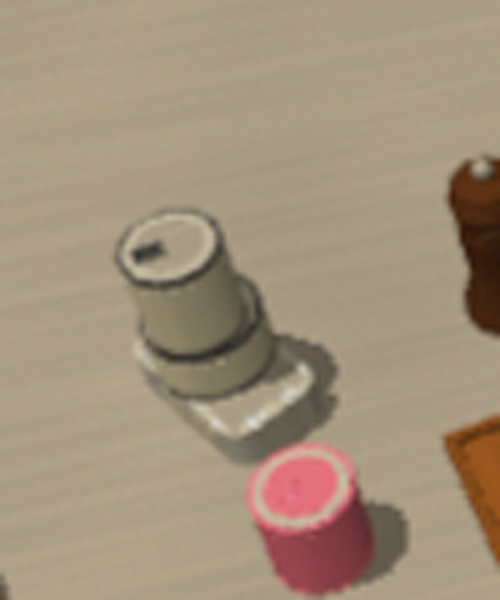

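The pile crops show the pile intact after removing the jar, with the paste tin's top circle at top-crop (507,331) and scene-crop (168,247).

Run:
```python
from stock import *
d=snap("top"); print("top",ray(d,413.0,220.9,.124)*1000)
[print(*o) for o in tops(d,398,203,33,36,.124,(0,0,150),(180,50,255))]
d=snap("scene"); print("scene",ray(d,133.2,199.0,.124)*1000)
```

```text
top [ 447.23636221 -334.73342171  124.        ]
[ 447.3 -334.6] [ 447.4 -334.5] [48.5 49.9] [48.3 48.7] 64.4
[ 448.4 -337. ] [ 449.3 -339.1] [ 85.9 123.7] [68.1 76.2] 87.6
scene [ 448.03960238 -334.69456688  124.        ]
```

>>> {"op": "apply_moves", "data": {"steps": [[[0,0,0,0,0,-9,9.18],[-0.8,2.5,0,0,0,-9,9.18],[-2,4.2,0.2,0,0,-8,9.18],[-3.6,4,0.4,0,0,0,9.18],[-3.6,4,0.4,0,0,0,9.18],[-3.6,4,0.4,0,0,0,9.18],[-3.6,4,0.4,0,0,0,9.18],[-3.6,4,0.4,0,0,0,9.18],[-3.6,4,0.4,0,0,0,9.18],[0,0,0,0,0,0,9.18]]]}}

```text
time_s: 12.22
position: [0.4767, -0.2376, 0.3673]
tool_rot: [-3.029, -0.801, 0.042]
wrist_force: [0.3, 0.4, 0.4]
finger_gap: 0.0922
```

```bash
python3 go.py 450 -337.5 170 30
```

```text
t 12.22 grasp [ 472.2 -237.4  208.4] yaw 29.63 tilt xy [-0.0283  0.0012] gap 92.2 F [0.3 0.4 0.4] q [ 0.49  0.34 -0.17  1.82  0.08  1.01 -0.77]
shift cm (yaw 29.6) [-7.26  7.36  3.83] turnz -0.37
shift cm (yaw 30.0) [-7.31  7.31  3.83] turnz -0.37
level turn xy deg [-0.86  1.37]
```

>>> {"op": "apply_moves", "data": {"steps": [[[-3.6,3.6,0,-0.9,1.4,0,9.18],[-3,3,0,0,0,0,9.18],[0,0,0,0,0,0,9.18]]]}}

```text
time_s: 12.6
position: [0.4514, -0.3274, 0.3639]
tool_rot: [-3.031, -0.806, 0.003]
wrist_force: [-0.4, 0.1, -0.2]
finger_gap: 0.0915
```

```bash
python3 go.py 447.5 -334.7 102 30
```

```text
t 12.6 grasp [ 450.9 -326.7  204.9] yaw 29.79 tilt xy [-0.0034  0.0044] gap 91.5 F [-0.4  0.1 -0.2] q [ 0.64  0.37 -0.14  1.78  0.06  1.   -0.58]
shift cm (yaw 29.8) [-0.7   0.44 10.29] turnz -0.21
shift cm (yaw 30.0) [-0.71  0.43 10.29] turnz -0.21
level turn xy deg [-0.32  0.04]
```

>>> {"op": "apply_moves", "data": {"steps": [[[-0.7,0.45,0,-0.3,0,-0.2,9.18],[0,0,0,0,0,0,9.18],[0,0,3,0,0,0,9],[0,0,3,0,0,0,8.5],[0,0,2,0,0,0,8],[0,0,0,0,0,0,8]]]}}

```text
time_s: 13.35
position: [0.4505, -0.3275, 0.281]
tool_rot: [-3.027, -0.828, -0.001]
wrist_force: [0.7, -0.7, 0.3]
finger_gap: 0.0806
```

```bash
python3 go.py 447.5 -334.7 102 30
```

```text
t 13.35 grasp [ 450.4 -326.9  122. ] yaw 30.6 tilt xy [-0.0003  0.0038] gap 80.6 F [ 0.7 -0.7  0.3] q [ 0.63  0.47 -0.14  1.87  0.08  0.81 -0.58]
shift cm (yaw 30.6) [-0.62  0.47  2.  ] turnz 0.6
shift cm (yaw 30.0) [-0.62  0.48  2.  ] turnz 0.6
level turn xy deg [-0.2  -0.09]
```

>>> {"op": "apply_moves", "data": {"steps": [[[-0.6,0.45,0,-0.2,0,0.5,8],[0,0,0,0,0,0,8],[0,0,0,0,0,0,8]]]}}

```text
time_s: 13.72
position: [0.4486, -0.3344, 0.2834]
tool_rot: [3.032, 0.816, 0.007]
wrist_force: [0.1, -0.5, -0.6]
finger_gap: 0.0801
```

```bash
python3 go.py 447.5 -334.7 102 30
```

```text
t 13.72 grasp [ 449.3 -334.6  124.4] yaw 30.13 tilt xy [ 0.0046 -0.001 ] gap 80.1 F [ 0.1 -0.5 -0.6] q [ 0.64  0.47 -0.13  1.87  0.08  0.81 -0.58]
shift cm (yaw 30.1) [-0.11 -0.03  2.24] turnz 0.13
shift cm (yaw 30.0) [-0.11 -0.03  2.24] turnz 0.13
level turn xy deg [ 0.18 -0.2 ]
```

>>> {"op": "apply_moves", "data": {"steps": [[[-0.1,0,0,0.1,-0.2,0,8],[0,0,0,0,0,0,8],[0,0,1.2,0,0,0,8],[0,0,1,0,0,0,8],[0,0,0,0,0,0,8],[0,0,0,0,0,0,7]]]}}

```text
time_s: 14.48
position: [0.4476, -0.3349, 0.2599]
tool_rot: [3.032, 0.816, 0.0]
wrist_force: [-0.3, 0.1, -0.5]
finger_gap: 0.0741
```

```bash
python3 go.py 447.5 -334.7 102 30
```

```text
t 14.47 grasp [ 447.7 -335.1  100.9] yaw 30.13 tilt xy [ 0.0004 -0.0012] gap 74.1 F [-0.3  0.1 -0.5] q [ 0.64  0.5  -0.13  1.89  0.09  0.76 -0.58]
shift cm (yaw 30.1) [ 0.   -0.03 -0.11] turnz 0.13
shift cm (yaw 30.0) [-0.   -0.03 -0.11] turnz 0.13
level turn xy deg [0.07 0.01]
```

Well centred. Closing, then lifting.

>>> {"op": "apply_moves", "data": {"steps": [[[0,0,0,0,0,0,6],[0,0,0,0,0,0,5.6],[0,0,0,0,0,0,5.2],[0,0,0,0,0,0,4.6],[0,0,0,0,0,0,4.6],[0,0,0,0,0,0,4.6]]]}}

```text
time_s: 15.22
position: [0.4477, -0.3349, 0.2603]
tool_rot: [3.032, 0.816, 0.001]
wrist_force: [-0.2, 0.8, -0.9]
finger_gap: 0.0521
```

```bash
python3 go.py 447.5 -334.7 102 30
```

```text
t 15.22 grasp [ 447.8 -335.1  101.3] yaw 30.13 tilt xy [ 0.0009 -0.0014] gap 52.1 F [-0.2  0.8 -0.9] q [ 0.64  0.5  -0.13  1.89  0.09  0.76 -0.58]
shift cm (yaw 30.1) [-0.01 -0.03 -0.07] turnz 0.13
shift cm (yaw 30.0) [-0.01 -0.03 -0.07] turnz 0.13
level turn xy deg [ 0.1 -0. ]
```

>>> {"op": "apply_moves", "data": {"steps": [[[0,0,-0.5,0,0,0,4.6],[0,0,-1.5,0,0,0,4.6],[0,0,-3,0,0,0,4.6],[0,0,-4,0,0,0,4.6],[0,0,-4,0,0,0,4.6],[0,0,-2,0,0,0,4.6],[0,0,0,0,0,0,4.6]]]}}

```text
time_s: 16.1
position: [0.4471, -0.3343, 0.4205]
tool_rot: [3.03, 0.816, 0.004]
wrist_force: [0.7, -0.9, -2.1]
finger_gap: 0.0526
```

```bash
python3 go.py 453.5 -7.5 210 -5.3
```

```text
t 16.1 grasp [ 447.7 -334.8  261.5] yaw 30.15 tilt xy [ 0.0036 -0.0029] gap 52.6 F [ 0.7 -0.9 -2.1] q [ 0.65  0.32 -0.14  1.71  0.05  1.11 -0.55]
shift cm (yaw 30.1) [ 16.96 -27.94   5.15] turnz 35.45
shift cm (yaw -5.3) [ -2.39 -32.6    5.15] turnz 35.45
level turn xy deg [ 0.25 -0.1 ]
```

>>> {"op": "apply_moves", "data": {"steps": [[[0,0,0,0,0,5,4.6],[0,0,0,0,0,9,4.6],[0,0,0,0,0,9,4.6],[0,-1.5,0,0,0,8,4.6],[-0.2,-3.5,0.4,0.2,-0.1,4.4,4.6],[-0.3,-4.3,0.4,0,0,0,4.6],[-0.4,-4.4,0.4,0,0,0,4.6],[-0.4,-4.4,0.4,0,0,0,4.6],[-0.4,-4.4,0.4,0,0,0,4.6],[0,0,0,0,0,0,4.6]]]}}

```text
time_s: 17.35
position: [0.4455, -0.1012, 0.3933]
tool_rot: [-3.132, 0.178, 0.013]
wrist_force: [0.6, 0.5, -1.7]
finger_gap: 0.0527
```

```bash
python3 go.py 453.5 -7.5 210 -5.3
```

```text
t 17.35 grasp [ 444.3 -100.4  234.3] yaw -6.52 tilt xy [-0.0081  0.0046] gap 52.7 F [ 0.6  0.5 -1.7] q [ 0.25  0.19 -0.16  1.97  0.03  1.   -1.61]
shift cm (yaw -6.5) [-0.27 -9.39  2.43] turnz -1.22
shift cm (yaw -5.3) [-0.07 -9.4   2.43] turnz -1.22
level turn xy deg [-0.21  0.49]
```

>>> {"op": "apply_moves", "data": {"steps": [[[0,-3.5,0.5,-0.2,0.5,-1.2,4.6],[0,-3,0.5,0,0,0,4.6],[0,-2,0.5,0,0,0,4.6],[0,-0.7,0,0,0,0,4.6],[0,0,0,0,0,0,4.6],[0,0,0,0,0,0,4.6]]]}}

```text
time_s: 18.1
position: [0.4541, -0.012, 0.376]
tool_rot: [3.136, -0.153, -0.005]
wrist_force: [-0.0, -1.0, -1.5]
finger_gap: 0.0526
```

```bash
python3 go.py 453.5 -7.5 80 -5.3
```

```text
t 18.1 grasp [453.6 -12.4 217. ] yaw -5.58 tilt xy [-0.0032 -0.0022] gap 52.6 F [-0.  -1.  -1.5] q [ 0.1   0.2  -0.22  1.99  0.06  0.95 -1.82]
shift cm (yaw -5.6) [-0.11 -0.44 13.7 ] turnz -0.28
shift cm (yaw -5.3) [-0.11 -0.45 13.7 ] turnz -0.28
level turn xy deg [0.14 0.17]
```

>>> {"op": "apply_moves", "data": {"steps": [[[-0.1,-0.45,0,0.1,0.2,-0.3,4.6],[0,0,0,0,0,0,4.6],[0,0,2.5,0,0,0,4.6],[0,0,3.5,0,0,0,4.6],[0,0,3,0,0,0,4.6],[0,0,2.5,0,0,0,4.6],[0,0,1,0,0,0,4.6],[0,0,0,0,0,0,4.6],[0,0,0,0,0,0,4.6]]]}}

```text
time_s: 19.23
position: [0.4556, -0.0099, 0.2503]
tool_rot: [3.137, -0.151, 0.011]
wrist_force: [0.6, -0.6, -1.4]
finger_gap: 0.0527
```

```bash
python3 go.py 453.5 -7.5 46 -5.3
```

```text
t 19.23 grasp [456.8 -10.1  91.3] yaw -5.5 tilt xy [ 0.0071 -0.0014] gap 52.7 F [ 0.6 -0.6 -1.4] q [ 0.07  0.38 -0.2   2.14  0.13  0.63 -1.9 ]
shift cm (yaw -5.5) [-0.24 -0.21  4.53] turnz -0.2
shift cm (yaw -5.3) [-0.23 -0.22  4.53] turnz -0.2
level turn xy deg [ 0.04 -0.41]
```

>>> {"op": "apply_moves", "data": {"steps": [[[-0.2,-0.2,0,0,-0.4,-0.2,4.6],[0,0,0,0,0,0,4.6],[0,0,1.5,0,0,0,4.6],[0,0,1.5,0,0,0,4.6],[0,0,0.5,0,0,0,4.6],[0,0,0,0,0,0,4.6],[0,0,0,0,0,0,4.6]]]}}

```text
time_s: 20.1
position: [0.4554, -0.0073, 0.2181]
tool_rot: [3.138, -0.145, 0.011]
wrist_force: [-0.4, -0.4, -0.6]
finger_gap: 0.0525
```

```bash
python3 go.py 453.7 -7.5 44 -5.3
```

```text
t 20.1 grasp [456.5  -7.4  59.1] yaw -5.29 tilt xy [ 0.0067 -0.0005] gap 52.5 F [-0.4 -0.4 -0.6] q [ 0.05  0.44 -0.19  2.16  0.16  0.54 -1.92]
shift cm (yaw -5.3) [-0.17  0.03  1.51] turnz 0.01
shift cm (yaw -5.3) [-0.17  0.03  1.51] turnz 0.01
level turn xy deg [-0.01 -0.38]
```

>>> {"op": "apply_moves", "data": {"steps": [[[-0.2,0,0,0,-0.4,0,4.6],[0,0,0,0,0,0,4.6],[0,0,0.6,0,0,0,4.6],[0,0,0,0,0,0,4.6],[0,0,0.5,0,0,0,4.6],[0,0,0,0,0,0,4.6]]]}}

```text
time_s: 20.85
position: [0.4536, -0.0071, 0.207]
tool_rot: [-3.138, 0.145, -0.001]
wrist_force: [-0.2, 0.1, -0.5]
finger_gap: 0.0526
```

```bash
python3 go.py 453.7 -7.5 43.5 -5.3
```

```text
t 20.85 grasp [453.7  -7.1  48. ] yaw -5.29 tilt xy [0.0005 0.0003] gap 52.6 F [-0.2  0.1 -0.5] q [ 0.04  0.46 -0.19  2.17  0.16  0.52 -1.93]
shift cm (yaw -5.3) [0.02 0.04 0.45] turnz 0.01
shift cm (yaw -5.3) [0.02 0.04 0.45] turnz 0.01
level turn xy deg [-0.02 -0.03]
```

>>> {"op": "apply_moves", "data": {"steps": [[[0,0,0.35,0,0,0,4.6],[0,0,0,0,0,0,4.6],[0,0,0.15,0,0,0,4.6],[0,0,0,0,0,0,4.6]]]}}

```text
time_s: 21.35
position: [0.4538, -0.007, 0.2022]
tool_rot: [-3.138, 0.145, -0.002]
wrist_force: [-0.4, -0.3, -0.3]
finger_gap: 0.0527
```

```bash
python3 go.py 453.7 -7.5 43.3 -5.3
```

```text
t 21.35 grasp [454.   -7.   43.2] yaw -5.29 tilt xy [0.0013 0.0002] gap 52.7 F [-0.4 -0.3 -0.3] q [ 0.04  0.47 -0.18  2.18  0.17  0.51 -1.93]
shift cm (yaw -5.3) [-0.01  0.05 -0.01] turnz 0.01
shift cm (yaw -5.3) [-0.01  0.05 -0.01] turnz 0.01
level turn xy deg [-0.02 -0.07]
```

>>> {"op": "apply_moves", "data": {"steps": [[[0,0,0.15,0,0,0,4.6],[0,0,0,0,0,0,4.6]]]}}

```text
time_s: 21.6
position: [0.4539, -0.0069, 0.2024]
tool_rot: [3.138, -0.145, 0.004]
wrist_force: [0.7, 0.3, -1.9]
finger_gap: 0.0521
```

```bash
python3 go.py 453.7 -7.5 43.3 -5.3
```

```text
t 21.6 grasp [454.3  -6.9  43.4] yaw -5.28 tilt xy [ 0.0025 -0.0002] gap 52.1 F [ 0.7  0.3 -1.9] q [ 0.04  0.47 -0.18  2.18  0.17  0.51 -1.94]
shift cm (yaw -5.3) [-0.02  0.06  0.01] turnz 0.02
shift cm (yaw -5.3) [-0.02  0.06  0.01] turnz 0.02
level turn xy deg [-0.   -0.14]
```

Height holds at 43.3 mm as expected for contact. Releasing.

>>> {"op": "apply_moves", "data": {"steps": [[[0,0,0,0,0,0,5.5],[0,0,0,0,0,0,6.2],[0,0,0,0,0,0,7],[0,0,0,0,0,0,7],[0,0,-1.5,0,0,0,7],[0,0,-3,0,0,0,7],[0,0,-4,0,0,0,8],[0,0,-5,0,0,0,9],[0,0,-4,0,0,0,9],[0,0,0,0,0,0,9]]]}}

```text
time_s: 22.85
position: [0.4534, -0.0069, 0.3819]
tool_rot: [-3.138, 0.144, -0.001]
wrist_force: [-0.4, 0.2, -0.2]
finger_gap: 0.0898
```

```bash
python3 go.py 447.5 -334.7 200 30
python3 - <<'E'
from stock import *
d=snap("top"); cv2.imwrite("pics/p3_top.png",cv2.resize(d["bgr"],(800,600),interpolation=cv2.INTER_CUBIC))
[print("top",*o) for o in tops(d,385,200,40,42,.064,(0,0,148),(180,50,255))]
cv2.imwrite("pics/p3_topc.png",cv2.resize(d["bgr"][180:255,350:450],None,fx=8,fy=8,interpolation=cv2.INTER_CUBIC))
d=snap("scene"); cv2.imwrite("pics/p3_scene.png",cv2.resize(d["bgr"][150:270,90:220],None,fx=5,fy=5,interpolation=cv2.INTER_CUBIC))
E
```

```text
t 22.85 grasp [453.5  -6.8 222.9] yaw -5.27 tilt xy [0.0005 0.0001] gap 89.8 F [-0.4  0.2 -0.2] q [ 0.1   0.2  -0.24  1.99  0.06  0.96 -1.83]
shift cm (yaw -5.3) [ 2.42 32.7   2.29] turnz -35.27
shift cm (yaw 30.0) [-16.91  28.1    2.29] turnz -35.27
level turn xy deg [-0.01 -0.03]
top [ 450.4 -344.7] [ 466.  -345.8] [ 93.1 220.1] [90.6 93.3] 89.9
```

View pics/p3_topc.png

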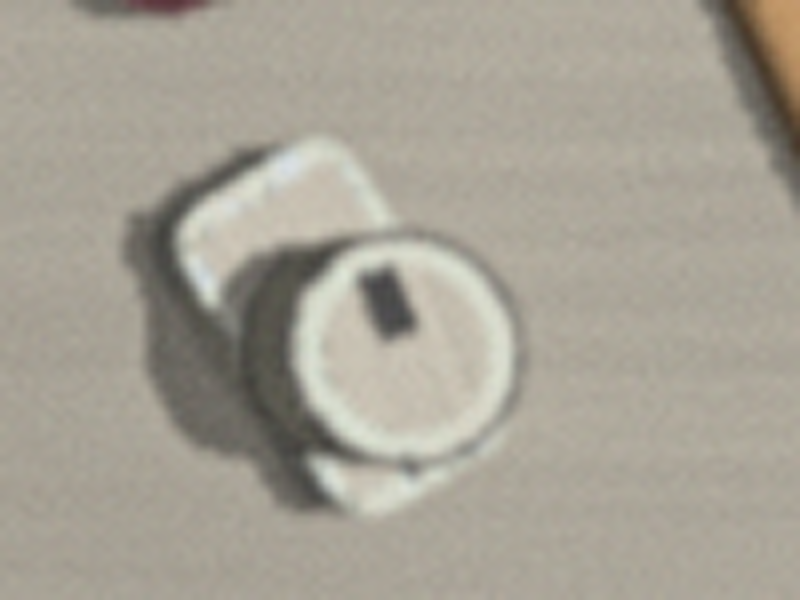

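View pics/p3_scene.png

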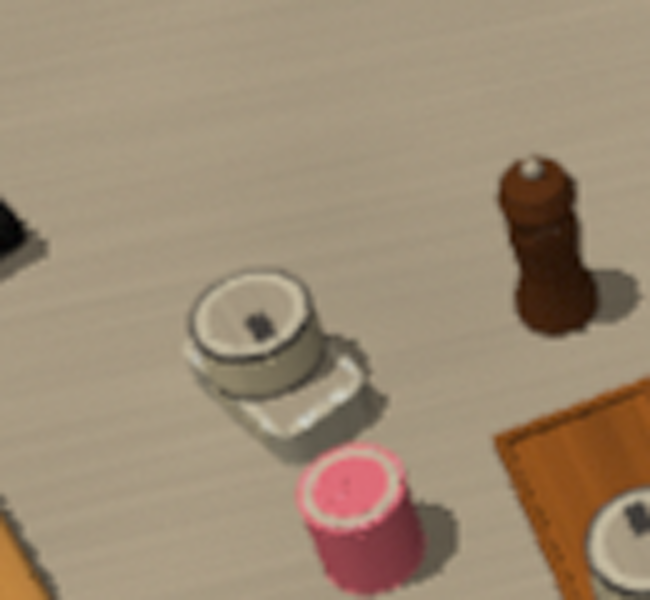

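View pics/p3_top.png

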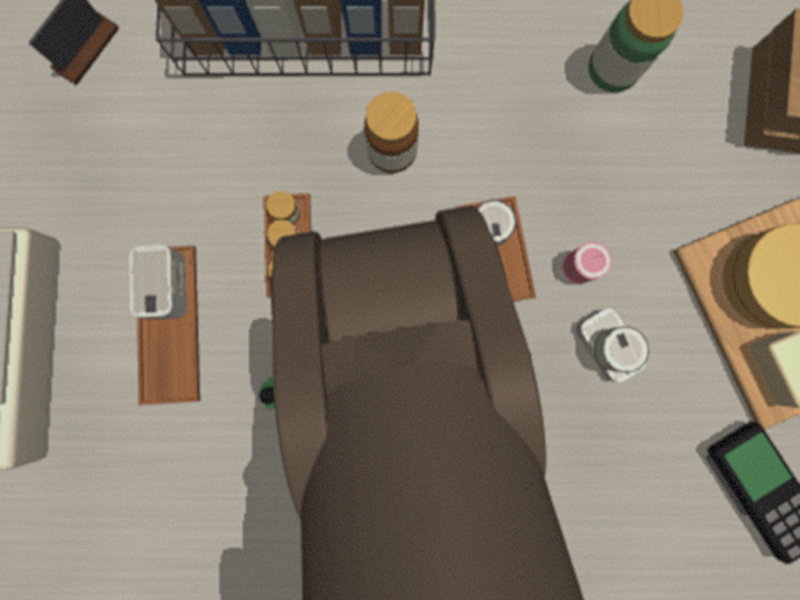

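The crop shows the tuna tin on top with its circle centre at top-crop (405,347) and scene-crop (251,313). The mill, bottle and pink tin are unmoved.

Run:
```python
from stock import *
d=snap("top"); print("top",ray(d,400.2,223.0,.064)*1000)
d=snap("scene"); print("scene",ray(d,139.8,212.2,.064)*1000)
```

```text
top [ 443.38325958 -333.09909141   64.        ]
scene [ 443.46933012 -332.19772551   64.        ]
```

>>> {"op": "apply_moves", "data": {"steps": [[[0,0,0,0,0,-9,9.18],[0,1.5,0,0,0,-9,9.18],[-0.8,3,0,0,0,-9,9.18],[-2,3.5,0,0,0,-8,9.18],[-2.3,3.6,0.2,0,0,0,9.18],[-2.3,3.6,0.2,0,0,0,9.18],[-2.3,3.6,0.2,0,0,0,9.18],[-2.3,3.6,0.2,0,0,0,9.18],[-2.3,3.6,0.2,0,0,0,9.18],[0,0,0,0,0,0,9.18]]]}}

```text
time_s: 24.3
position: [0.4382, -0.3146, 0.3522]
tool_rot: [-3.01, -0.841, 0.044]
wrist_force: [-0.3, 1.2, 0.2]
finger_gap: 0.0916
```

```bash
python3 go.py 444 -332 150 30
```

```text
t 24.3 grasp [ 433.2 -313.4  193.3] yaw 31.22 tilt xy [-0.0316  0.0075] gap 91.6 F [-0.3  1.2  0.2] q [ 0.63  0.37 -0.14  1.83  0.07  0.99 -0.57]
shift cm (yaw 31.2) [-0.4   1.79  4.32] turnz 1.22
shift cm (yaw 30.0) [-0.37  1.8   4.32] turnz 1.22
level turn xy deg [-1.31  1.32]
```

>>> {"op": "apply_moves", "data": {"steps": [[[-0.4,1.5,0,-1.3,1.3,1.2,9.18],[0,0,0,0,0,0,9.18],[0,0,2,0,0,0,9.18],[0,0,2,0,0,0,9.18],[0,0,2,0,0,0,9.18],[0,0,0,0,0,0,9.18],[0,0,0,0,0,0,9.18]]]}}

```text
time_s: 25.18
position: [0.4446, -0.325, 0.2894]
tool_rot: [-3.03, -0.821, -0.002]
wrist_force: [-0.4, -0.2, 1.1]
finger_gap: 0.0918
```

```bash
python3 go.py 443.4 -332.7 55 30
```

```text
t 25.18 grasp [ 444.7 -324.5  130.4] yaw 30.33 tilt xy [0.0007 0.0028] gap 91.8 F [-0.4 -0.2  1.1] q [ 0.64  0.45 -0.14  1.88  0.08  0.82 -0.58]
shift cm (yaw 30.3) [-0.49  0.61  7.54] turnz 0.33
shift cm (yaw 30.0) [-0.49  0.61  7.54] turnz 0.33
level turn xy deg [-0.12 -0.12]
```

>>> {"op": "apply_moves", "data": {"steps": [[[-0.5,0.6,0,-0.1,-0.1,0.3,9.18],[0,0,0,0,0,0,9.18],[0,0,0,0,0,0,9.18],[0,0,2,0,0,0,9.18],[0,0,1.5,0,0,0,9.18],[0,0,0,0,0,0,9.18],[0,0,0,0,0,0,9.18]]]}}

```text
time_s: 26.05
position: [0.4443, -0.3339, 0.2563]
tool_rot: [3.031, 0.812, 0.005]
wrist_force: [0.4, 0.4, -0.3]
finger_gap: 0.092
```

```bash
python3 go.py 443.4 -332.7 55 30
```

```text
t 26.05 grasp [ 444.9 -334.3   97.3] yaw 30.0 tilt xy [ 0.0042 -0.0024] gap 92.0 F [ 0.4  0.4 -0.3] q [ 0.64  0.5  -0.13  1.9   0.09  0.75 -0.58]
shift cm (yaw 30.0) [-0.02 -0.15  4.23] turnz -0.0
shift cm (yaw 30.0) [-0.02 -0.15  4.23] turnz -0.0
level turn xy deg [ 0.24 -0.14]
```

>>> {"op": "apply_moves", "data": {"steps": [[[0,-0.15,0,0.2,-0.1,0,9.18],[0,0,0,0,0,0,9.18],[0,0,1.5,0,0,0,9.18],[0,0,1.5,0,0,0,9.18],[0,0,0,0,0,0,9.18],[0,0,1,0,0,0,9.18],[0,0,0,0,0,0,9.18],[0,0,0,0,0,0,9.18]]]}}

```text
time_s: 27.05
position: [0.4437, -0.3326, 0.214]
tool_rot: [3.034, 0.813, 0.002]
wrist_force: [-0.3, -0.2, 0.2]
finger_gap: 0.0914
```

```bash
python3 go.py 443.4 -332.7 55 30
```

```text
t 27.05 grasp [ 443.9 -332.7   55. ] yaw 30.0 tilt xy [ 0.0012 -0.0004] gap 91.4 F [-0.3 -0.2  0.2] q [ 0.63  0.56 -0.12  1.93  0.1   0.66 -0.6 ]
shift cm (yaw 30.0) [-0.03 -0.01 -0.  ] turnz -0.0
shift cm (yaw 30.0) [-0.03 -0.01 -0.  ] turnz -0.0
level turn xy deg [ 0.06 -0.05]
```

>>> {"op": "apply_moves", "data": {"steps": [[[0,0,0,0,0,0,8],[0,0,0,0,0,0,7.2],[0,0,0,0,0,0,6.8],[0,0,0,0,0,0,6.4],[0,0,0,0,0,0,5.8],[0,0,0,0,0,0,5.8],[0,0,0,0,0,0,5.8]]]}}

```text
time_s: 27.92
position: [0.4439, -0.3327, 0.2147]
tool_rot: [3.033, 0.813, 0.003]
wrist_force: [0.3, 0.4, -0.1]
finger_gap: 0.0648
```

```bash
python3 go.py 443.4 -332.7 55 30
```

```text
t 27.93 grasp [ 444.3 -332.9   55.7] yaw 30.0 tilt xy [ 0.0024 -0.0012] gap 64.8 F [ 0.3  0.4 -0.1] q [ 0.63  0.56 -0.12  1.93  0.1   0.66 -0.6 ]
shift cm (yaw 30.0) [-0.05 -0.03  0.07] turnz 0.0
shift cm (yaw 30.0) [-0.05 -0.03  0.07] turnz 0.0
level turn xy deg [ 0.13 -0.08]
```

>>> {"op": "apply_moves", "data": {"steps": [[[0,0,-0.5,0,0,0,5.8],[0,0,-1.5,0,0,0,5.8],[0,0,-3,0,0,0,5.8],[0,0,-4,0,0,0,5.8],[0,0,-4,0,0,0,5.8],[0,0,-3,0,0,0,5.8],[0,0,0,0,0,0,5.8]]]}}

```text
time_s: 28.8
position: [0.443, -0.332, 0.3851]
tool_rot: [3.031, 0.813, 0.006]
wrist_force: [-0.7, -0.2, -2.6]
finger_gap: 0.0644
```

```bash
python3 go.py 561.6 -164.8 150 10
python3 - <<'E'
from stock import *
d=snap("scene"); cv2.imwrite("pics/p4_scene.png",cv2.resize(d["bgr"][130:270,70:220],None,fx=4,fy=4,interpolation=cv2.INTER_CUBIC))
E
```

```text
t 28.8 grasp [ 443.7 -332.4  226.1] yaw 30.01 tilt xy [ 0.0043 -0.0022] gap 64.4 F [-0.7 -0.2 -2.6] q [ 0.65  0.34 -0.14  1.77  0.06  1.03 -0.55]
shift cm (yaw 30.0) [18.63 -8.55  7.61] turnz 20.01
shift cm (yaw 10.0) [ 14.58 -14.41   7.61] turnz 20.01
level turn xy deg [ 0.23 -0.15]
```

View pics/p4_scene.png

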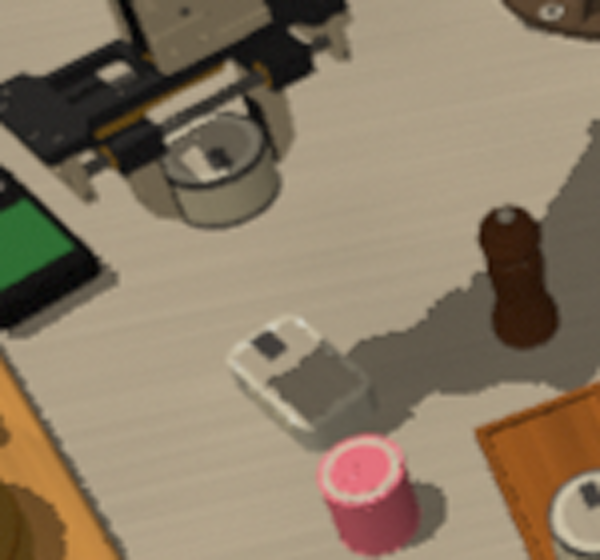

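The tuna tin is held at crop (220,165), the sardine tin stands alone at (300,380), and nothing else moved.

>>> {"op": "apply_moves", "data": {"steps": [[[0,0,0,0.2,-0.1,5,5.8],[0,0,0,0,0,9,5.8],[1,-1,0,0,0,6,5.8],[2.5,-2.5,0.5,0,0,0,5.8],[3.5,-3.5,0.5,0,0,0,5.8],[3.5,-3.5,0.5,0,0,0,5.8],[2.5,-2.5,0,0,0,0,5.8],[1,-1,0,0,0,0,5.8],[0,0,0,0,0,0,5.8],[0,0,0,0,0,0,5.8]]]}}

```text
time_s: 30.1
position: [0.5541, -0.1673, 0.3581]
tool_rot: [-3.124, -0.247, 0.029]
wrist_force: [-0.7, -0.9, -1.8]
finger_gap: 0.0648
```

```bash
python3 go.py 561.6 -164.8 80 10
```

```text
t 30.1 grasp [ 551.1 -166.3  199.1] yaw 9.04 tilt xy [-0.019   0.0061] gap 64.8 F [-0.7 -0.9 -1.8] q [ 0.29  0.41 -0.12  1.73  0.06  1.02 -1.27]
shift cm (yaw 9.0) [ 0.78 -0.13 11.91] turnz -0.96
shift cm (yaw 10.0) [ 0.78 -0.12 11.91] turnz -0.96
level turn xy deg [-0.52  1.02]
```

>>> {"op": "apply_moves", "data": {"steps": [[[0.8,-0.1,0,-0.5,1,-1,5.8],[0,0,0,0,0,0,5.8],[0,0,3,0,0,0,5.8],[0,0,3.5,0,0,0,5.8],[0,0,3,0,0,0,5.8],[0,0,1.5,0,0,0,5.8],[0,0,0,0,0,0,5.8],[0,0,0,0,0,0,5.8]]]}}

```text
time_s: 31.1
position: [0.5619, -0.1711, 0.2481]
tool_rot: [3.126, 0.264, 0.009]
wrist_force: [0.5, 1.0, 0.1]
finger_gap: 0.0645
```

```bash
python3 go.py 561.6 -164.8 50 10
```

```text
t 31.1 grasp [ 562.9 -171.7   89.1] yaw 9.65 tilt xy [ 0.0061 -0.0036] gap 64.5 F [0.5 1.  0.1] q [ 0.29  0.55 -0.12  1.83  0.09  0.76 -1.28]
shift cm (yaw 9.6) [ 0.07 -0.63  3.91] turnz -0.35
shift cm (yaw 10.0) [ 0.08 -0.62  3.91] turnz -0.35
level turn xy deg [ 0.26 -0.31]
```

>>> {"op": "apply_moves", "data": {"steps": [[[0.1,-0.6,0,0.25,-0.3,-0.3,5.8],[0,0,0,0,0,0,5.8],[0,0,0,0,0,0,5.8],[0,0,1.5,0,0,0,5.8],[0,0,1.5,0,0,0,5.8],[0,0,0,0,0,0,5.8],[0,0,0,0,0,0,5.8]]]}}

```text
time_s: 31.98
position: [0.5626, -0.1646, 0.2176]
tool_rot: [3.129, 0.273, 0.004]
wrist_force: [0.7, 0.5, -1.2]
finger_gap: 0.0646
```

```bash
python3 go.py 561.6 -164.8 33.5 10
```

```text
t 31.98 grasp [ 563.  -164.7   58.6] yaw 9.98 tilt xy [ 0.0024 -0.0005] gap 64.6 F [ 0.7  0.5 -1.2] q [ 0.27  0.59 -0.11  1.85  0.1   0.71 -1.29]
shift cm (yaw 10.0) [-0.1   0.    2.51] turnz -0.02
shift cm (yaw 10.0) [-0.1   0.    2.51] turnz -0.02
level turn xy deg [ 0.05 -0.13]
```

>>> {"op": "apply_moves", "data": {"steps": [[[-0.1,0,0,0,-0.1,0,5.8],[0,0,0,0,0,0,5.8],[0,0,1,0,0,0,5.8],[0,0,0,0,0,0,5.8],[0,0,0.8,0,0,0,5.8],[0,0,0,0,0,0,5.8],[0,0,0.4,0,0,0,5.8],[0,0,0,0,0,0,5.8]]]}}

```text
time_s: 32.98
position: [0.5618, -0.1649, 0.1945]
tool_rot: [3.129, 0.273, 0.002]
wrist_force: [-0.2, 1.0, -0.1]
finger_gap: 0.0645
```

```bash
python3 go.py 561.6 -164.8 33.5 10
```

```text
t 32.98 grasp [ 562.  -165.1   35.5] yaw 9.97 tilt xy [ 0.0014 -0.001 ] gap 64.5 F [-0.2  1.  -0.1] q [ 0.27  0.62 -0.11  1.86  0.11  0.66 -1.3 ]
shift cm (yaw 10.0) [-0.02 -0.01  0.2 ] turnz -0.03
shift cm (yaw 10.0) [-0.02 -0.01  0.2 ] turnz -0.03
level turn xy deg [ 0.07 -0.07]
```

>>> {"op": "apply_moves", "data": {"steps": [[[0,0,0.15,0,0,0,5.8],[0,0,0,0,0,0,5.8]]]}}

```text
time_s: 33.22
position: [0.5619, -0.1649, 0.193]
tool_rot: [3.128, 0.273, 0.002]
wrist_force: [-0.3, 0.7, -0.9]
finger_gap: 0.0646
```

```bash
python3 go.py 561.6 -164.8 33.5 10
```

```text
t 33.23 grasp [ 562.1 -165.1   34. ] yaw 9.97 tilt xy [ 0.0017 -0.0011] gap 64.6 F [-0.3  0.7 -0.9] q [ 0.27  0.62 -0.11  1.86  0.11  0.66 -1.3 ]
shift cm (yaw 10.0) [-0.02 -0.02  0.05] turnz -0.03
shift cm (yaw 10.0) [-0.02 -0.02  0.05] turnz -0.03
level turn xy deg [ 0.08 -0.08]
```

>>> {"op": "apply_moves", "data": {"steps": [[[0,0,0.15,0,0,0,5.8],[0,0,0,0,0,0,5.8]]]}}

```text
time_s: 33.48
position: [0.5621, -0.1649, 0.1931]
tool_rot: [3.128, 0.273, 0.004]
wrist_force: [-0.1, -0.2, -1.2]
finger_gap: 0.0644
```

```bash
python3 go.py 561.6 -164.8 33.5 10
```

```text
t 33.48 grasp [ 562.5 -165.2   34.1] yaw 9.97 tilt xy [ 0.0027 -0.0015] gap 64.4 F [-0.1 -0.2 -1.2] q [ 0.27  0.62 -0.11  1.86  0.11  0.66 -1.3 ]
shift cm (yaw 10.0) [-0.05 -0.02  0.06] turnz -0.03
shift cm (yaw 10.0) [-0.05 -0.02  0.06] turnz -0.03
level turn xy deg [ 0.11 -0.14]
```

Contact at 34 mm (tin bottom ≈ 6 mm). Releasing.

>>> {"op": "apply_moves", "data": {"steps": [[[0,0,0,0,0,0,6.7],[0,0,0,0,0,0,7.4],[0,0,0,0,0,0,8],[0,0,0,0,0,0,8],[0,0,-1.5,0,0,0,8],[0,0,-3,0,0,0,8],[0,0,-4,0,0,0,9],[0,0,-5,0,0,0,9],[0,0,-3,0,0,0,9],[0,0,0,0,0,0,9]]]}}

```text
time_s: 34.72
position: [0.5615, -0.1645, 0.3685]
tool_rot: [3.127, 0.273, 0.009]
wrist_force: [-0.0, -0.9, -0.1]
finger_gap: 0.0901
```

```bash
python3 go.py 444 -332 150 30
python3 - <<'E'
from stock import *
d=snap("top"); cv2.imwrite("pics/p5_top.png",cv2.resize(d["bgr"],(800,600),interpolation=cv2.INTER_CUBIC))
cv2.imwrite("pics/p5_topc.png",cv2.resize(d["bgr"][180:255,350:450],None,fx=8,fy=8,interpolation=cv2.INTER_CUBIC))
d=snap("scene"); cv2.imwrite("pics/p5_scene.png",cv2.resize(d["bgr"][150:270,90:220],None,fx=5,fy=5,interpolation=cv2.INTER_CUBIC))
E
```

```text
t 34.73 grasp [ 562.5 -164.8  209.5] yaw 9.99 tilt xy [ 0.0062 -0.0019] gap 90.1 F [-0.  -0.9 -0.1] q [ 0.29  0.41 -0.13  1.71  0.06  1.02 -1.26]
shift cm (yaw 10.0) [-14.48  14.46   5.95] turnz -20.01
shift cm (yaw 30.0) [-18.55   8.63   5.95] turnz -20.01
level turn xy deg [ 0.17 -0.33]
```

View pics/p5_topc.png

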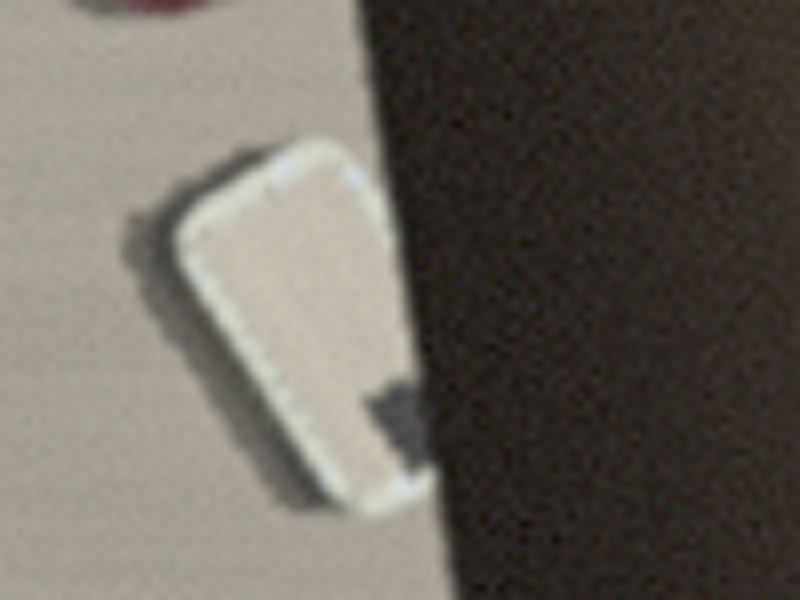

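View pics/p5_top.png

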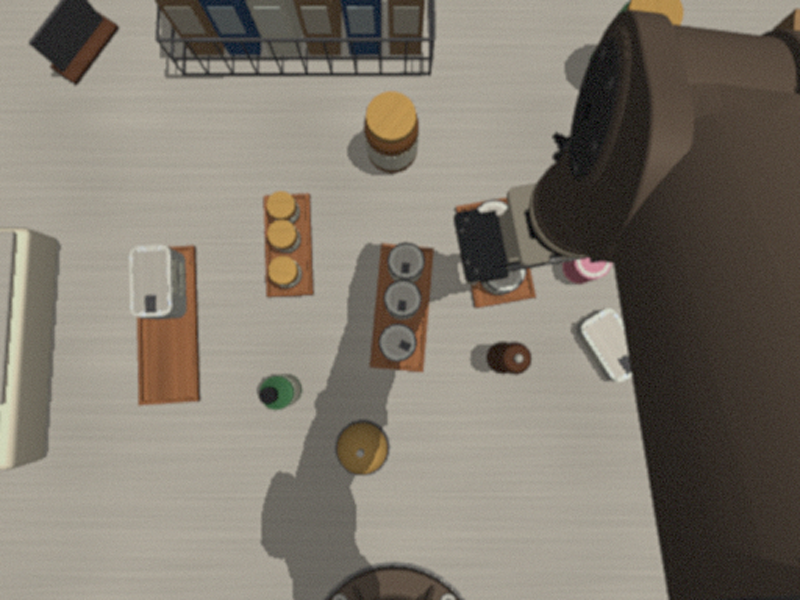

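View pics/p5_scene.png

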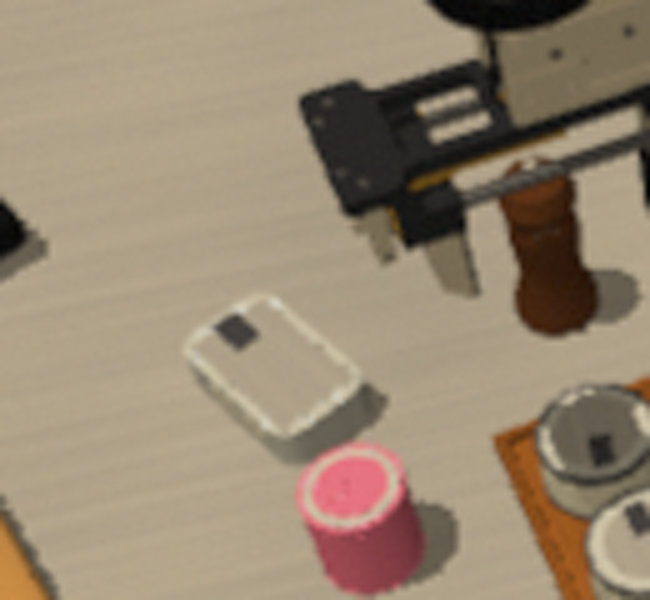

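The top view shows honey (284,270), paste (398,342) and tuna each in its tray, with bottle, mill and pink tin unmoved. The sardine tin is alone at (608,345), partly hidden by the arm, and fully visible in the scene crop with corners at about (265,293), (360,375), (285,440), (185,350).

Run:
```python
from stock import *
d=snap("top")
f=lambda L:np.array(L)/8-.44+[350,180]
def W(d,q,z): q=np.atleast_2d(q); return ray(d,q[:,0],q[:,1],z)[:,:2]*1000
le=W(d,f([(180,265),(330,500)]),.028); se=W(d,f([(195,208),(290,145)]),.028)
u=(le[0]-le[1]);u/=np.linalg.norm(u); v=se[1]-se[0]; v/=np.linalg.norm(v)
print("long ang",np.degrees(np.arctan2(u[1],u[0])),"short ang",np.degrees(np.arctan2(v[1],v[0])))
a=np.radians((np.degrees(np.arctan2(u[1],u[0]))+np.degrees(np.arctan2(v[1],v[0]))+90)/2); U=np.array([np.cos(a),np.sin(a)]);V=np.array([U[1],-U[0]])
# centre: V coordinate = long edge +30 ; U coordinate = short edge -52
c=U*(se.mean(0)@U-52)+V*(le.mean(0)@V+30); print("top centre",c,np.degrees(a))
d=snap("scene"); m=d["bgr"]
q=np.array([(265,293),(360,375),(285,440),(185,350)])/5-.4+[90,150]
C=W(d,q,.028); print("scene corners",C.round(1).tolist(),"centre",C.mean(0))
print("ang",[np.degrees(np.arctan2(*(C[i]-C[j])[::-1])).round(1) for i,j in((1,0),(2,3))],[np.degrees(np.arctan2(*(C[i]-C[j])[::-1])).round(1) for i,j in((0,3),(1,2))])
```

```text
long ang 31.141090170094895 short ang -57.092621738867294
top centre [ 449.3098243  -329.31134961] 32.0242342156138
scene corners [[396.7, -329.9], [474.2, -283.5], [507.6, -327.3], [427.0, -376.5]] centre [ 451.37032614 -329.29089275]
ang [np.float64(30.9), np.float64(31.4)] [np.float64(123.0), np.float64(127.2)]
```

>>> {"op": "apply_moves", "data": {"steps": [[[0,0,0,0,0,-9,9.18],[-1.2,0.8,0,0,0,-9,9.18],[-3,1.5,0.3,0,0,-3,9.18],[-3.5,1.5,0.3,0,0,0,9.18],[-3.5,1.5,0.3,0,0,0,9.18],[-3,1.4,0.3,0,0,0,9.18],[-2,1,0,0,0,0,9.18],[0,0,0,0,0,0,9.18],[0,0,0,0,0,0,9.18]]]}}

```text
time_s: 36.05
position: [0.4536, -0.3143, 0.3401]
tool_rot: [-3.006, -0.858, 0.026]
wrist_force: [-0.2, 0.4, -0.4]
finger_gap: 0.0919
```

```bash
python3 go.py 450 -329.3 120 31.3
```

```text
t 36.05 grasp [ 450.3 -312.7  181.1] yaw 31.88 tilt xy [-0.0203  0.0098] gap 91.9 F [-0.2  0.4 -0.4] q [ 0.64  0.4  -0.17  1.81  0.08  0.96 -0.59]
shift cm (yaw 31.9) [-1.09  1.09  6.11] turnz 0.58
shift cm (yaw 31.3) [-1.08  1.1   6.11] turnz 0.58
level turn xy deg [-1.09  0.69]
```

>>> {"op": "apply_moves", "data": {"steps": [[[-1.1,1.1,0,-1.1,0.7,0.6,9.18],[0,0,0,0,0,0,9.18],[0,0,2.5,0,0,0,9.18],[0,0,2.5,0,0,0,9.18],[0,0,1,0,0,0,9.18],[0,0,0,0,0,0,9.18],[0,0,0,0,0,0,9.18]]]}}

```text
time_s: 36.92
position: [0.4528, -0.3281, 0.2799]
tool_rot: [3.021, 0.852, 0.007]
wrist_force: [-0.4, 0.5, -0.1]
finger_gap: 0.092
```

```bash
python3 go.py 450 -329.3 27.5 31.3
```

```text
t 36.92 grasp [ 453.6 -328.3  120.9] yaw 31.5 tilt xy [ 0.005  -0.0011] gap 92.0 F [-0.4  0.5 -0.1] q [ 0.65  0.47 -0.16  1.87  0.1   0.8  -0.58]
shift cm (yaw 31.5) [-0.31 -0.04  9.34] turnz 0.2
shift cm (yaw 31.3) [-0.31 -0.04  9.34] turnz 0.2
level turn xy deg [ 0.2  -0.21]
```

>>> {"op": "apply_moves", "data": {"steps": [[[-0.3,0,0,0.2,-0.2,0.2,9.18],[0,0,0,0,0,0,9.18],[0,0,2,0,0,0,9.18],[0,0,2.5,0,0,0,9.18],[0,0,1.5,0,0,0,9.18],[0,0,0,0,0,0,9.18],[0,0,0,0,0,0,9.18]]]}}

```text
time_s: 37.8
position: [0.4516, -0.331, 0.2223]
tool_rot: [3.021, 0.845, 0.007]
wrist_force: [0.2, -0.3, 0.7]
finger_gap: 0.092
```

```bash
python3 go.py 450 -329.3 27.5 31.3
python3 - <<'E'
from stock import *
d=snap("top");cv2.imwrite("pics/p6_top.png",cv2.resize(d["bgr"][150:270,330:460],None,fx=5,fy=5,interpolation=cv2.INTER_CUBIC))
d=snap("scene"); cv2.imwrite("pics/p6_scene.png",cv2.resize(d["bgr"][150:270,90:220],None,fx=5,fy=5,interpolation=cv2.INTER_CUBIC))
E
```

```text
t 37.8 grasp [ 452.5 -331.6   63.3] yaw 31.24 tilt xy [ 0.0057 -0.0037] gap 92.0 F [ 0.2 -0.3  0.7] q [ 0.64  0.55 -0.15  1.91  0.12  0.68 -0.6 ]
shift cm (yaw 31.2) [-0.05 -0.23  3.58] turnz -0.06
shift cm (yaw 31.3) [-0.05 -0.23  3.58] turnz -0.06
level turn xy deg [ 0.35 -0.17]
```

View pics/p6_scene.png

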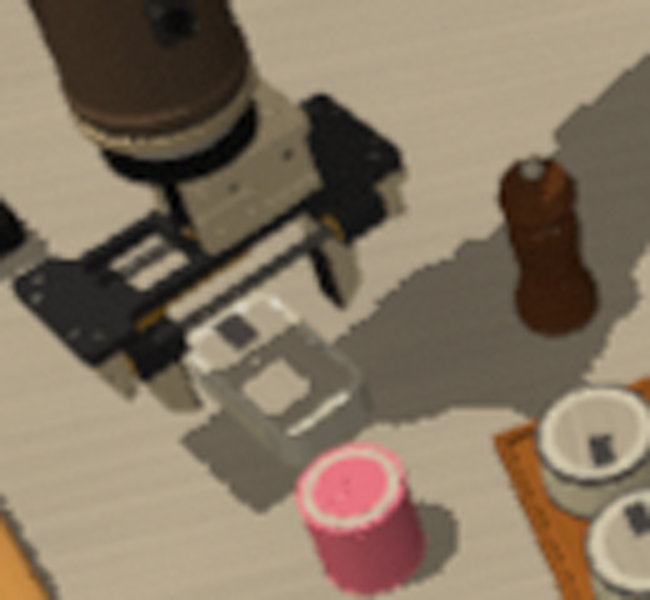

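View pics/p6_top.png

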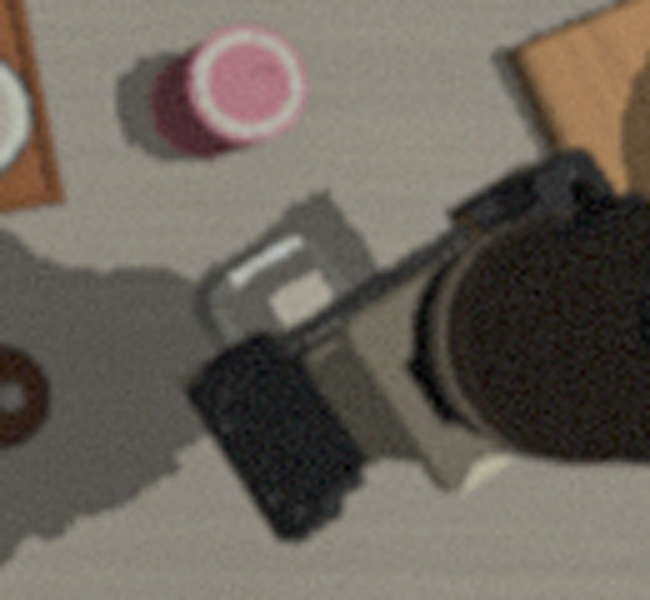

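The fingers straddle the tin (scene crop: tips at about (185,405) and (345,300)), aligned with its long axis, and the pink tin is well clear.

>>> {"op": "apply_moves", "data": {"steps": [[[0,-0.2,0,0.3,-0.2,0,9.18],[0,0,0,0,0,0,9.18],[0,0,1.5,0,0,0,9.18],[0,0,1.2,0,0,0,9.18],[0,0,0,0,0,0,9.18],[0,0,0,0,0,0,9.18]]]}}

```text
time_s: 38.65
position: [0.4506, -0.3293, 0.1939]
tool_rot: [3.024, 0.845, -0.0]
wrist_force: [0.4, -0.2, -0.5]
finger_gap: 0.0916
```

```bash
python3 go.py 450 -329.3 27.5 31.3
```

```text
t 38.65 grasp [ 450.7 -329.5   34.9] yaw 31.24 tilt xy [ 0.0004 -0.0014] gap 91.6 F [ 0.4 -0.2 -0.5] q [ 0.63  0.59 -0.14  1.93  0.13  0.62 -0.62]
shift cm (yaw 31.2) [-0.05 -0.03  0.74] turnz -0.06
shift cm (yaw 31.3) [-0.05 -0.03  0.74] turnz -0.06
level turn xy deg [0.08 0.02]
```

>>> {"op": "apply_moves", "data": {"steps": [[[0,0,0.7,0,0,0,9],[0,0,0,0,0,0,8],[0,0,0,0,0,0,7.2],[0,0,0,0,0,0,6.6],[0,0,0,0,0,0,6.2],[0,0,0,0,0,0,5.8],[0,0,0,0,0,0,5.3],[0,0,0,0,0,0,5.3],[0,0,0,0,0,0,5.3]]]}}

```text
time_s: 39.78
position: [0.4509, -0.3295, 0.1871]
tool_rot: [3.023, 0.845, 0.001]
wrist_force: [-0.2, 0.2, -0.6]
finger_gap: 0.0599
```

```bash
python3 go.py 450 -329.3 27.5 31.3
```

```text
t 39.77 grasp [ 451.1 -329.8   28.1] yaw 31.23 tilt xy [ 0.0015 -0.0021] gap 59.9 F [-0.2  0.2 -0.6] q [ 0.63  0.6  -0.14  1.93  0.14  0.61 -0.62]
shift cm (yaw 31.2) [-0.07 -0.06  0.06] turnz -0.07
shift cm (yaw 31.3) [-0.07 -0.06  0.06] turnz -0.07
level turn xy deg [ 0.14 -0.01]
```

>>> {"op": "apply_moves", "data": {"steps": [[[0,0,-0.5,0,0,0,5.3],[0,0,-1.5,0,0,0,5.3],[0,0,-3,0,0,0,5.3],[0,0,-4,0,0,0,5.3],[0,0,-4,0,0,0,5.3],[0,0,-4,0,0,0,5.3],[0,0,-2,0,0,0,5.3],[0,0,0,0,0,0,5.3]]]}}

```text
time_s: 40.78
position: [0.4495, -0.3282, 0.3893]
tool_rot: [3.022, 0.845, 0.004]
wrist_force: [0.4, 0.2, -3.0]
finger_gap: 0.0598
```

```bash
python3 go.py 429 344.2 200 3.7
python3 - <<'E'
from stock import *
d=snap("scene"); cv2.imwrite("pics/p7_scene.png",cv2.resize(d["bgr"][110:270,50:220],None,fx=3.5,fy=3.5,interpolation=cv2.INTER_CUBIC))
E
```

```text
t 40.77 grasp [ 450.1 -328.7  230.3] yaw 31.26 tilt xy [ 0.0035 -0.0031] gap 59.8 F [ 0.4  0.2 -3. ] q [ 0.66  0.35 -0.17  1.75  0.07  1.04 -0.56]
shift cm (yaw 31.3) [ 33.14 -58.54   3.03] turnz 27.56
shift cm (yaw 3.7) [  2.29 -67.23   3.03] turnz 27.56
level turn xy deg [ 0.26 -0.08]
```

View pics/p7_scene.png

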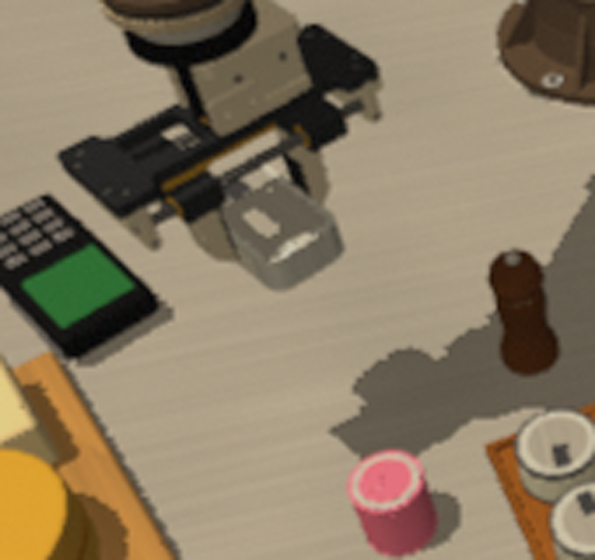

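The sardine tin is held level at crop (285,235), clear of everything. Moving to its tray.

>>> {"op": "apply_moves", "data": {"steps": [[[0,0,0,0.2,0,5,5.3],[0,0,0,0,0,9,5.3],[0,0,0,0,0,9,5.3],[0,-1.5,0,0,0,4.5,5.3],[0.1,-3.2,0,0,0,0,5.3],[0.2,-4.2,0,0,0,0,5.3],[0.2,-4.4,0,0,0,0,5.3],[0.2,-4.4,0,0,0,0,5.3],[0.2,-4.4,0,0,0,0,5.3],[0.2,-4.4,0,0,0,0,5.3]]]}}

```text
time_s: 42.08
position: [0.441, -0.0571, 0.3775]
tool_rot: [-3.133, -0.067, 0.03]
wrist_force: [2.0, -0.2, -2.4]
finger_gap: 0.06
```

```bash
python3 go.py 429 344.2 200 3.7
```

```text
t 42.08 grasp [437.9 -55.9 218.5] yaw 2.44 tilt xy [-0.0192  0.0077] gap 60.0 F [ 2.  -0.2 -2.4] q [ 0.21  0.19 -0.23  2.    0.04  0.97 -1.57]
shift cm (yaw 2.4) [  0.51 -40.15   1.85] turnz -1.26
shift cm (yaw 3.7) [  1.39 -40.13   1.85] turnz -1.26
level turn xy deg [-0.48  1.08]
```

>>> {"op": "apply_moves", "data": {"steps": [[[0.2,-4.4,0,-0.5,1,-1.2,5.3],[0.1,-4.4,0,0,0,0,5.3],[0.1,-4.4,0,0,0,0,5.3],[0.1,-4.4,0,0,0,0,5.3],[0.1,-4.4,0,0,0,0,5.3],[0.1,-4.2,0,0,0,0,5.3],[0.1,-3.5,0,0,0,0,5.3],[0,-2,0,0,0,0,5.3],[0,0,0,0,0,0,5.3],[0,0,0,0,0,0,5.3]]]}}

```text
time_s: 43.32
position: [0.4226, 0.2706, 0.3669]
tool_rot: [3.134, 0.11, -0.029]
wrist_force: [-0.2, -0.4, -2.2]
finger_gap: 0.0598
```

```bash
python3 go.py 429 344.2 200 3.7
```

```text
t 43.33 grasp [419.6 269.6 207.9] yaw 4.02 tilt xy [-0.0186 -0.006 ] gap 59.8 F [-0.2 -0.4 -2.2] q [-0.34  0.32 -0.42  1.88  0.14  0.99 -2.32]
shift cm (yaw 4.0) [ 1.16 -7.3   0.79] turnz 0.32
shift cm (yaw 3.7) [ 1.12 -7.31  0.79] turnz 0.32
level turn xy deg [0.27 1.09]
```

>>> {"op": "apply_moves", "data": {"steps": [[[0.6,-3,0,0.3,1.1,0.3,5.3],[0.5,-2.8,0,0,0,0,5.3],[0,-1,0,0,0,0,5.3],[0,0,0,0,0,0,5.3],[0,0,0,0,0,0,5.3]]]}}

```text
time_s: 43.95
position: [0.4308, 0.3336, 0.3647]
tool_rot: [3.135, 0.089, -0.002]
wrist_force: [-0.2, 0.2, -1.4]
finger_gap: 0.0597
```

```bash
python3 go.py 429 344.2 90 3.7
```

```text
t 43.95 grasp [430.7 332.7 205.7] yaw 3.24 tilt xy [-0.0011 -0.0055] gap 59.7 F [-0.2  0.2 -1.4] q [-0.45  0.38 -0.42  1.79  0.18  1.01 -2.45]
shift cm (yaw 3.2) [-0.12 -1.07 11.57] turnz -0.46
shift cm (yaw 3.7) [-0.11 -1.07 11.57] turnz -0.46
level turn xy deg [0.31 0.08]
```

>>> {"op": "apply_moves", "data": {"steps": [[[-0.1,-1.05,0,0.3,0.1,-0.4,5.3],[0,0,0,0,0,0,5.3],[0,0,0,0,0,0,5.3],[0,0,2.5,0,0,0,5.3],[0,0,3,0,0,0,5.3],[0,0,2.5,0,0,0,5.3],[0,0,1,0,0,0,5.3],[0,0,0,0,0,0,5.3],[0,0,0,0,0,0,5.3]]]}}

```text
time_s: 45.08
position: [0.4306, 0.3433, 0.2746]
tool_rot: [-3.139, -0.096, -0.006]
wrist_force: [0.0, 0.7, -2.3]
finger_gap: 0.0598
```

```bash
python3 go.py 429 344.2 60 3.7
python3 - <<'E'
from stock import *
d=snap("scene"); cv2.imwrite("pics/p8_scene.png",cv2.resize(d["bgr"][80:240,280:480],None,fx=3.5,fy=3.5,interpolation=cv2.INTER_CUBIC))
E
```

```text
t 45.08 grasp [431.2 343.5 115.6] yaw 3.51 tilt xy [0.004  0.0016] gap 59.8 F [ 0.   0.7 -2.3] q [-0.49  0.49 -0.39  1.88  0.25  0.81 -2.52]
shift cm (yaw 3.5) [-0.15 -0.1   5.56] turnz -0.19
shift cm (yaw 3.7) [-0.15 -0.1   5.56] turnz -0.19
level turn xy deg [-0.08 -0.23]
```

View pics/p8_scene.png

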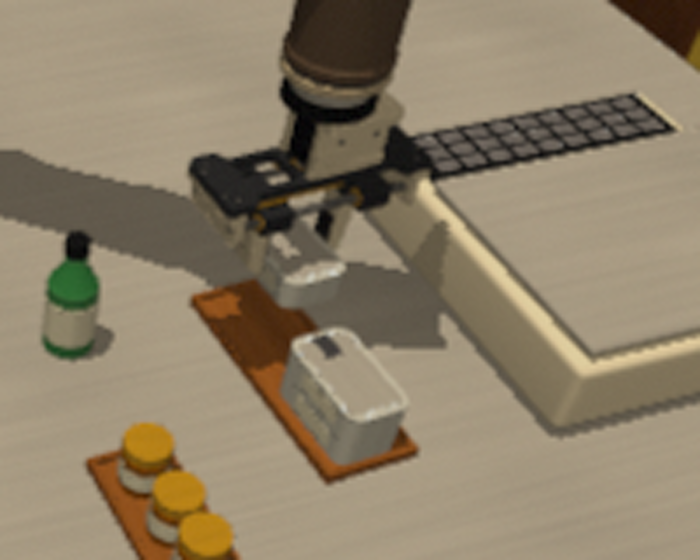

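The held tin is above the empty place at crop (300,265), with the bottle clear at (72,300). The cash register is close on the right, so I'll check its clearance before descending.

Run:
```python
from stock import *
d=snap("scene"); f=lambda x,y:(x/3.5-.36+280,y/3.5-.36+80)
for p in((555,432),(470,330),(430,285)): print("base",ray(d,*f(*p),0)*1000)
b=ray(d,*f(555,432),0)
for z in(.04,.05,.06,.07,.08,.09,.1):
    print(z,(ray(d,*f(583,372),z)*1000).round(0),(ray(d,*f(440,212),z)*1000).round(0))
t=snap("top")
for z in(.04,.06,.08,.1): print("top edge",z,(ray(t,18,250,z)*1000).round(0),(ray(t,28,180,z)*1000).round(0))
```

```text
base [614.12711895 533.11896787   0.        ]
base [480.1404954  534.94584116   0.        ]
base [ 4.13270341e+02  5.33502783e+02 -1.11022302e-13]
0.04 [588. 564.  40.] [357. 567.  40.]
0.05 [595. 554.  50.] [367. 557.  50.]
0.06 [602. 544.  60.] [377. 547.  60.]
0.07 [609. 535.  70.] [388. 537.  70.]
0.08 [616. 525.  80.] [398. 528.  80.]
0.09 [624. 515.  90.] [408. 518.  90.]
0.1 [631. 506. 100.] [418. 508. 100.]
top edge 0.04 [383. 533.  40.] [544. 520.  40.]
top edge 0.06 [385. 519.  60.] [542. 507.  60.]
top edge 0.08 [386. 506.  80.] [539. 494.  80.]
top edge 0.1 [387. 492. 100.] [536. 481. 100.]
```

The register's edge is at y≈533 mm and the body reaches ≈440 mm, so it's clear. Descending.

>>> {"op": "apply_moves", "data": {"steps": [[[-0.15,-0.1,0,-0.1,-0.2,-0.2,5.3],[0,0,0,0,0,0,5.3],[0,0,2,0,0,0,5.3],[0,0,2,0,0,0,5.3],[0,0,1,0,0,0,5.3],[0,0,0,0,0,0,5.3],[0,0,0,0,0,0,5.3]]]}}

```text
time_s: 46.1
position: [0.4297, 0.3451, 0.2258]
tool_rot: [-3.138, -0.102, -0.006]
wrist_force: [0.7, 0.3, -2.5]
finger_gap: 0.0595
```

```bash
python3 go.py 429 344.2 34 3.7
```

```text
t 46.1 grasp [430.3 345.5  66.8] yaw 3.73 tilt xy [0.0039 0.0024] gap 59.5 F [ 0.7  0.3 -2.5] q [-0.51  0.56 -0.36  1.92  0.29  0.71 -2.55]
shift cm (yaw 3.7) [-0.08  0.09  3.28] turnz 0.03
shift cm (yaw 3.7) [-0.08  0.09  3.28] turnz 0.03
level turn xy deg [-0.12 -0.23]
```

>>> {"op": "apply_moves", "data": {"steps": [[[-0.1,0.1,0,-0.1,-0.2,0,5.3],[0,0,0,0,0,0,5.3],[0,0,1.2,0,0,0,5.3],[0,0,0,0,0,0,5.3],[0,0,1.2,0,0,0,5.3],[0,0,0,0,0,0,5.3],[0,0,0.4,0,0,0,5.3],[0,0,0,0,0,0,5.3]]]}}

```text
time_s: 47.1
position: [0.429, 0.3442, 0.1967]
tool_rot: [-3.139, -0.102, -0.002]
wrist_force: [-1.1, -0.4, -1.8]
finger_gap: 0.0596
```

```bash
python3 go.py 429 344.2 34 3.7
```

```text
t 47.1 grasp [429.2 344.4  37.7] yaw 3.72 tilt xy [0.0013 0.0011] gap 59.6 F [-1.1 -0.4 -1.8] q [-0.53  0.6  -0.34  1.94  0.32  0.65 -2.57]
shift cm (yaw 3.7) [-0.    0.    0.37] turnz 0.02
shift cm (yaw 3.7) [-0.    0.    0.37] turnz 0.02
level turn xy deg [-0.06 -0.08]
```

>>> {"op": "apply_moves", "data": {"steps": [[[0,0,0.25,-0.1,-0.1,0,5.3],[0,0,0,0,0,0,5.3],[0,0,0.15,0,0,0,5.3],[0,0,0,0,0,0,5.3]]]}}

```text
time_s: 47.6
position: [0.4293, 0.3445, 0.1931]
tool_rot: [3.14, 0.102, 0.001]
wrist_force: [0.1, -0.0, -1.2]
finger_gap: 0.0597
```

```bash
python3 go.py 429 344.2 34 3.7
```

```text
t 47.6 grasp [429.4 344.5  34.1] yaw 3.72 tilt xy [0.0006 0.    ] gap 59.7 F [ 0.1 -0.  -1.2] q [-0.53  0.61 -0.34  1.94  0.32  0.65 -2.58]
shift cm (yaw 3.7) [-0.03  0.03  0.01] turnz 0.02
shift cm (yaw 3.7) [-0.03  0.03  0.01] turnz 0.02
level turn xy deg [ 0.   -0.04]
```

>>> {"op": "apply_moves", "data": {"steps": [[[0,0,0.15,0,0,0,5.3],[0,0,0,0,0,0,5.3]]]}}

```text
time_s: 47.85
position: [0.4292, 0.3447, 0.1934]
tool_rot: [3.14, 0.102, 0.003]
wrist_force: [1.0, -0.4, -1.6]
finger_gap: 0.0598
```

```bash
python3 go.py 429 344.2 34 3.7
```

```text
t 47.85 grasp [429.5 344.7  34.4] yaw 3.73 tilt xy [0.0019 0.    ] gap 59.8 F [ 1.  -0.4 -1.6] q [-0.53  0.61 -0.34  1.94  0.32  0.65 -2.58]
shift cm (yaw 3.7) [-0.02  0.05  0.04] turnz 0.03
shift cm (yaw 3.7) [-0.02  0.05  0.04] turnz 0.03
level turn xy deg [ 0.01 -0.11]
```

Contact at 34.3 mm (bottom ≈ 6 mm). Releasing and rising, then checking all four.

>>> {"op": "apply_moves", "data": {"steps": [[[0,0,0,0,0,0,6.2],[0,0,0,0,0,0,6.9],[0,0,0,0,0,0,7.6],[0,0,0,0,0,0,7.6],[0,0,-1.5,0,0,0,7.6],[0,0,-3,0,0,0,8],[0,0,-4,0,0,0,9],[0,0,-5,0,0,0,9],[0,0,-5,0,0,0,9],[0,0,-2,0,0,0,9]]]}}

```text
time_s: 49.1
position: [0.4279, 0.3445, 0.4083]
tool_rot: [-3.139, -0.104, -0.002]
wrist_force: [0.2, -0.0, -0.7]
finger_gap: 0.0898
```

>>> {"op": "apply_moves", "data": {"steps": [[[0,2,-1,0,0,0,9],[0,4,0,0,0,0,9],[0,4,0,0,0,0,9],[0,4,0,0,0,0,9],[0,4,0,0,0,0,9],[0,4,0,0,0,0,9],[0,4,0,0,0,0,9],[0,4,0,0,0,0,9],[0,2,0,0,0,0,9],[0,0,0,0,0,0,9]]]}}

```text
time_s: 50.35
position: [0.4465, 0.017, 0.43]
tool_rot: [-3.132, -0.111, -0.023]
wrist_force: [-0.0, 0.2, 0.6]
finger_gap: 0.0901
```

```bash
python3 go.py
python3 - <<'E'
from stock import *
d=snap("top"); cv2.imwrite("pics/p9_top.png",cv2.resize(d["bgr"],(800,600),interpolation=cv2.INTER_CUBIC))
d=snap("scene"); cv2.imwrite("pics/p9_scene.png",cv2.resize(d["bgr"][110:290,110:430],None,fx=2.5,fy=2.5,interpolation=cv2.INTER_CUBIC))
E
```

```text
t 50.35 grasp [448.8  18.4 271.1] yaw 4.05 tilt xy [0.0143 0.0085] gap 90.1 F [-0.   0.2  0.6] q [ 0.09  0.13 -0.27  1.93  0.03  1.06 -1.7 ]
level turn xy deg [-0.43 -0.85]
```

View pics/p9_top.png

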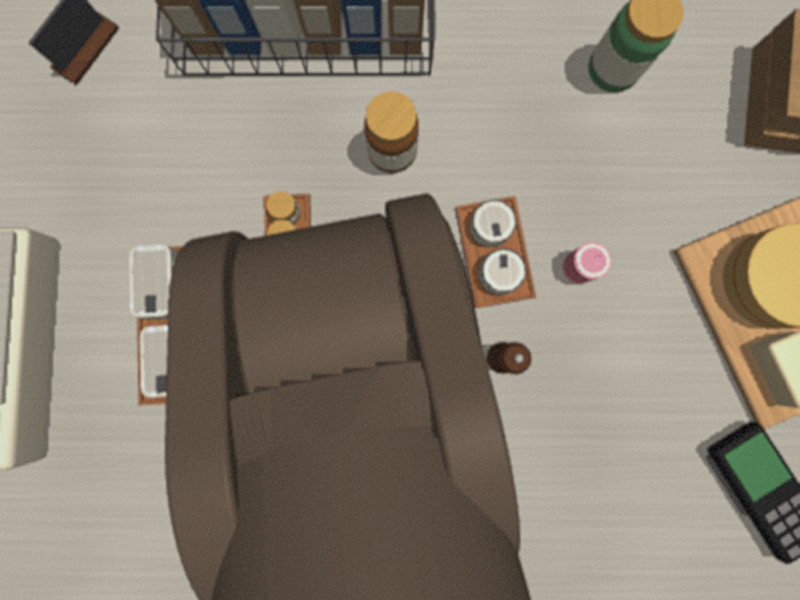

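View pics/p9_scene.png

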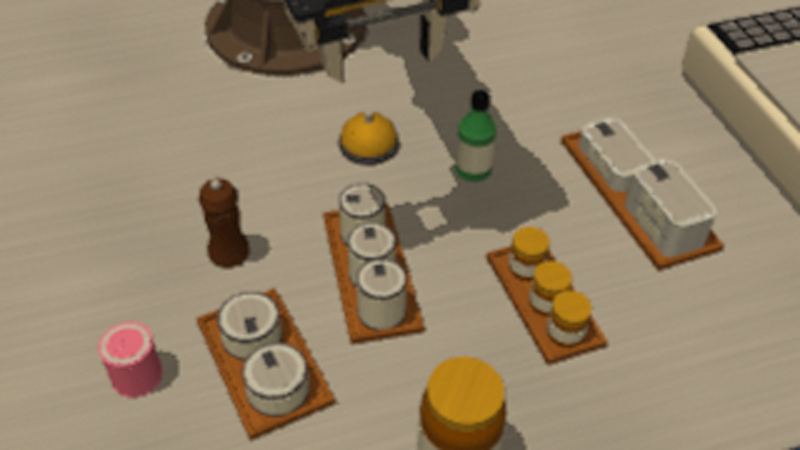

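All four items stand in their trays, and the mill (225,220), bottle (477,140) and pink tin (132,358) are upright. I'll move the arm to the right for an unobstructed top check.

>>> {"op": "apply_moves", "data": {"steps": [[[0,3,0,0,0,0,9],[0,5,0,0,0,0,9],[0,5,0,0,0,0,9],[0,5,0,0,0,0,9],[0,5,0,0,0,0,9],[0,5,0,0,0,0,9],[0,5,0,0,0,0,9],[0,4,0,0,0,0,9],[0,2,0,0,0,0,9],[0,0,0,0,0,0,9]]]}}

```text
time_s: 51.7
position: [0.4878, -0.3642, 0.4279]
tool_rot: [-3.122, -0.161, -0.032]
wrist_force: [-0.6, 0.1, -0.8]
finger_gap: 0.0902
```

```bash
python3 go.py
python3 - <<'E'
from stock import *
from trays import *
d=snap("top"); im=d["bgr"]
cv2.imwrite("pics/p10.png",cv2.resize(im[110:265,75:355],None,fx=2.8,fy=2.8,interpolation=cv2.INTER_CUBIC))
cv2.imwrite("pics/p10s.png",cv2.resize(im[145:265,75:140],None,fx=5,fy=5,interpolation=cv2.INTER_CUBIC))
YL,YH=(14,100,130),(28,255,255)
print("honey");[print(*o) for o in tops(d,165,118,40,70,.056,YL,YH)]
for t in(140,148):
  WL,WH=(0,0,t),(180,40,255)
  print("paste");[print(*o) for o in tops(d,240,150,38,86,.066,WL,WH) if o[3].max()<60]
  print("tuna");[print(*o) for o in tops(d,296,124,42,70,.042,WL,WH) if o[3].max()<80]
  print("sard");[print(*o) for o in tops(d,88,205,38,52,.034,WL,WH) if o[3].max()<140]
for n,P in trays(d).items():
    L,W,E,_=SPEC[n]; c,s,a=cv2.minAreaRect(P.astype(np.float32)); print(n,np.round(c,1),np.round(s,1),round(a,1))
E
```

```text
t 51.7 grasp [ 490.9 -361.6  269. ] yaw 5.88 tilt xy [0.0199 0.0164] gap 90.2 F [-0.6  0.1 -0.8] q [ 0.58  0.39 -0.03  1.58 -0.02  1.16 -0.91]
level turn xy deg [-0.82 -1.23]
honey
[560.3 162.3] [560.5 162.1] [40.9 41.8] [39.9 39.7] 89.9
[614.1 165. ] [614.1 165.1] [39.8 41. ] [39.1 40.7] 1.0
[658.1 167.5] [658.1 167.6] [39.3 42. ] [40.7 38.7] 90.0
paste
[425.2 -52. ] [422.8 -52. ] [14.3 29.3] [13.  19.6] 89.6
[453.2  -6.5] [453.2  -6.6] [48.9 49.1] [48.  48.6] 89.9
[516.5 -13.6] [516.6 -13.7] [48.1 49.2] [47.6 48.1] 22.5
[571.3 -18.6] [571.3 -18.6] [48.3 48.8] [48. 47.] 89.9
tuna
[ 561.9 -164.6] [ 561.  -165.1] [59.  60.2] [54. 60.] 27.1
[ 635.7 -152.3] [ 635.8 -152.3] [60.  60.4] [60.1 59.5] 25.1
[ 674.4 -131.6] [ 675.  -130.8] [11. 67.] [58.   8.1] 90.0
sard
[426.9 344.6] [426.8 344.7] [ 73.9 121.2] [105.   59.7] 3.0
paste
[453.3  -6.5] [453.3  -6.6] [48.1 48.3] [47.3 47.8] 89.9
[516.5 -13.6] [516.5 -13.6] [47.4 48.4] [47.1 47.1] 19.6
[571.3 -18.6] [571.3 -18.6] [47.4 48.2] [47.2 46.2] 89.9
tuna
[ 561.9 -164.6] [ 560.9 -165.1] [58.5 59.3] [53.2 59.3] 27.4
[ 635.7 -152.3] [ 635.8 -152.3] [59.2 59.5] [58.9 58.8] 89.9
sard
[397.8 363.8] [402.2 363.4] [27.6 61.5] [61.6 18.1] 21.9
[400.9 323.7] [405.3 327.2] [32.4 69.9] [22.1 66.6] 72.0
[462.1 351. ] [454.6 346.8] [56.7 63.6] [34.  64.6] 25.9
honey [605.9 164. ] [158.5  69.9] 2.7
paste [508.6 -12.6] [ 81.6 190.9] 84.9
tuna [ 595.1 -157.6] [161.9  94. ] 10.6
sardine [482.4 346.9] [237.2  89.7] 3.7
```

View pics/p10.png

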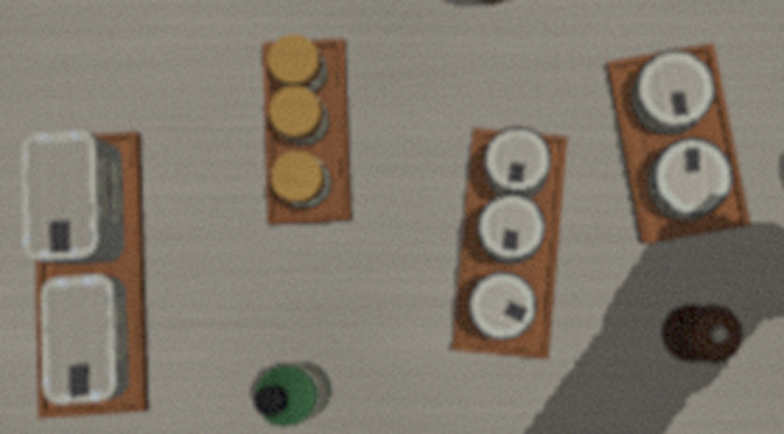

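View pics/p10s.png

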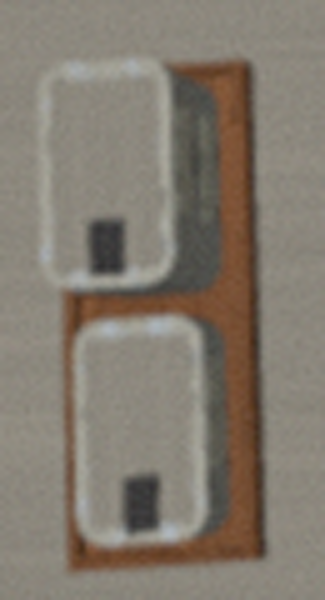

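The top view shows all four items in their trays. Each is within about 2 mm of the middle of its place, and no tray shifted by more than about 1 mm. Settling the arm, then handing in.

>>> {"op": "apply_moves", "data": {"steps": [[[0,0,0,0,0,0,9],[0,0,0,0,0,0,9],[0,0,0,0,0,0,9]]]}}

```text
time_s: 52.12
position: [0.4891, -0.3585, 0.4287]
tool_rot: [-3.119, -0.172, -0.034]
wrist_force: [0.1, -0.9, -0.7]
finger_gap: 0.0897
```

```bash
python3 go.py; python3 -c "
from bench import manip; print(manip.hand_in())"
```

```text
t 52.12 grasp [ 492.4 -355.4  269.7] yaw 6.29 tilt xy [0.0208 0.019 ] gap 89.7 F [ 0.1 -0.9 -0.7] q [ 0.57  0.39 -0.03  1.59 -0.02  1.16 -0.91]
level turn xy deg [-0.95 -1.3 ]
the job is handed in; nothing more can be done
None
```

I took the pile apart from the top and set the honey jar, paste tin, tuna tin and sardine tin into the empty places of their own trays. Each was lowered until it touched the tray floor before release. The job was handed in at about 52 s; no verdict was reported.

**Position:** The last top view puts each item about 1–2 mm from the middle of its place. The sardine tin and the honey jar are about 2 mm towards the robot, which is close to the camera calibration's own 2 mm. The sardine tin lies lengthways, in line with its tray to within about 1°.

**Surroundings:** Trays moved by no more than about 1 mm, which is the measuring noise. The oil bottle, pepper mill and pink look-alike tin were upright and looked unmoved. Wrist forces in the readings after each move stayed under about 3 N.

**Checks that disagreed:** My first tray measurement was off by 2.5 mm because an image filter shifted everything by one pixel. I fixed it before the first reach, after comparing it with the stock positions. In the last view the arm's shadow cut into the tuna tin's outline, so its position is the least certain, though it came out within 1 mm of its target.

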